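Unscrew a drum tumbler's left-hand lid, lift out the basket, screw it shut

TASK

Empty the small drum tumbler: its red lid has a left-hand thread, so unscrew it clockwise without forcing or prying it, and lay it flat and wholly on the blue-green mat, grip bar up, while you lift the parts basket out of the leaning drum by its yellow T-handle and stand it upright in the aluminium drain tray beside the jar. Then put the lid back and screw it home counter-clockwise, hand-tight to its stop (if it sits high at first, back it clockwise until it drops onto the thread). Do not drop anything, and leave the other things on the bench where they are.

Things in the scene. Friction and masses are not known exactly. Their poses are not given: they have to be found in the camera images.
- tumbler: Bench drum tumbler, fixed: blue housing 270 x 170 mm, 45 mm high, with a grey motor cover (up to 120 mm high) at the back and an inclined gear motor that carries the drum. Origin on the bench; the housing spans x -105 to +165 mm, y -85 to +85 mm. The drum leans 32 degrees from vertical towards the tumbler's own -x. Place and yaw differ each time.
- drum: Dark grey round barrel on the tumbler, 134 mm outside diameter, 135 mm long, held still by its gear drive. Origin at the centre of its underside; z is the drum axis, pointing out of the mouth, leaning 32 degrees from vertical. Inner floor at z = 13 mm. It has stopped at any angle about z. White index marks on its side at its +x and -x: the lid is tight when its grip bar is in line with them.
- drum_rim (a point): Centre of the drum's mouth, at the rim (z = 135 mm in the drum's frame). Bore 96 mm diameter. Outside the neck (108 mm diameter, 26 mm long) is a light grey two-start left-hand thread, each start 80 degrees long, 120 mm over the crests, with a stop at the tight end. Lid put on at a wrong angle rests up to 10 mm high on the starts; turned clockwise it drops between them.
- lid: Red screw cap, 133 mm diameter, 26 mm high without its bar, about 0.22 kg, on the drum. Origin at the centre of its open lower edge, z out through its top. On the drum it shares the drum's axis, its origin 20 mm below the rim, with 2 to 4 mm play. A white grip bar stands on top: 70 mm long along the lid's x, 18 mm wide along y, from z = 26 to 56 mm.
- lid_grip (a point): In the grip bar, on the lid's axis, 48 mm above its open edge. Seen from outside, counter-clockwise tightens to a stop, clockwise loosens. Starts 2 to 20 degrees off the stop; from 80 to 145 degrees clockwise of the stop it comes straight off, or goes on, along the axis (same half a turn on); at 148 degrees it meets the other stop. Turns easily, needs no pull or push; 125 mm bore.
- basket: Round steel wire basket with brass ring castings fixed in it, 88 mm outside diameter, wire wall 55 mm high, about 0.24 kg, standing on the drum's inner floor under the lid and leaning with it, with 4 mm play all round; turned to any angle. Origin at the centre of its underside, z up its 10 mm stem.
- basket_grip (a point): Centre of the basket's yellow T-handle, 106 mm above its underside on its axis. The handle is 44 mm long along the basket's x, 14 mm wide along y, from z = 96 to 116 mm; held only by this narrow handle the basket can swing a little between the fingers; in the drum its top is about 6 mm below the rim.
- mat: Flat blue-green bench mat, 200 x 200 mm, 4 mm thick, fixed. Origin at the centre of its underside. It is to the left or the right of the tumbler.
- tray: Shallow aluminium drain tray, 240 mm long (its x) by 170 mm (its y), rim 20 mm high, walls and floor 4 mm thick, fixed. Origin at the centre of its underside. On the other side of the tumbler from the mat.
- jar: Glass jar with a red cap, 52 mm diameter, 75 mm tall, standing in one end of the tray (about 70 mm from the tray's centre along its x); the other end is free. Leave it there.
- mug: Black travel mug with a handle, 86 mm diameter, 164 mm tall (handle reaches 74 mm from the axis), standing behind the mat or the tray. Origin at its base. Leave it.
- degreaser: Amber bottle, 68 mm diameter, 180 mm tall, standing behind the mat or the tray. Origin at its base. Leave it.
- screwdriver: Screwdriver, 190 mm long, lying in front of the tumbler. Leave it.
- caliper: Caliper, 200 mm long, 12 mm high, lying in front of the tumbler. Leave it.
Not all that is in view belongs to the job. What is shaped like the lid but turquoise is not meant.

How it is judged:
By the outcome, as a careful person would: the job done as asked, in the order asked, and still so for the second after the job is handed in, with the robot touching nothing.
It also fails if it takes over 72 s, if anything falls off the work surface, if the arm or the gripper's body presses on something with over 40 N, if the wrist force passes 120 N, or if a joint passes its speed limit or range.

ROBOT

A 6-joint arm with a two-finger parallel gripper is mounted at the origin on the work surface. World frame = base frame: x ahead of the robot, y to its left, z up, the work surface at z = 0. Lengths are in m, angles in rad, forces in N, time in s.
With the tool pointing down it reaches from about 0.25 to 0.725 m from the base axis. Payload 9.7 kg.
Tool frame: the origin (TCP) lies at the very end of the fingers, on their centre line; the grasp point (between the pads) lies 19 mm behind it; z points along the fingers, y is the line along which they close (so a half turn about z gives the same grasp; the last joint's range is limited). The gripper opens to 85 mm and grips with 20 to 120 N. Pads are 22 mm wide; open, the fingers measure 114 mm over their backs; the gripper's body (76 mm by 85 mm) begins 54 mm behind the grasp point. The pads swing forward as they close: fully open they stand 13 mm farther back than shut.
Start: joints at [-1.266, 0.087, 0.176, 1.66, 0, 1.571], TCP at [0.165, -0.525, 0.231] pointing down, gripper open.
Joint ranges: [-3.13, 3.13], [-0.85, 1.81], [-1.15, 1.24], [-2.2, 2.28], [-1.44, 1.52], [-3.14, 3.14]. Speed limits (rad/s): [2.22, 2.22, 2.57, 3.14, 3.14, 3.14].

INTERFACE

Orientations are given as a rotation vector (axis times angle).
In Python, from plant import bot gives the robot as it stands.
- The arm moves only by the tool send_rows, never from a script. Its argument "commands" is a list of rows, each a list of 7 numbers: the opening, from -1 (shut) to 1 (fully open), then the shift along the tool's x, y, z in normalised numbers (1 is 100 cm), then the turn, a rotation vector about the tool's x, y, z in fractions of the full range, 1 being 4 rad. In form: [[claw, x, y, z, wx, wy, wz], ...]. A call has 1 to 20 rows; each row is the pose to reach, as a shift and turn from the pose commanded when the call began, along the tool's axes at that moment; what a row does not reach only later rows make up. A row lasts 1/12 s, in which the tool goes at most 41.7 mm and 7.16 degrees, less where a joint would pass 70% of its speed; a pose out of reach is approached as far as the arm can. A shift or turn number past 1, either way, is cut back to 1. A call with a gripper value outside its range is refused whole. The fingers move at their own pace and stop on an object; "grip_force" is the grip in N (left out, the last holds). Time passes only in rows, so rows that repeat a pose let the fingers close. It gives the time, the measured TCP pose, the force, the opening and the grip force at its end, in the units of the state.
- bot.observe(): the state, without advancing time (a new reading comes with each control period).
- bot.capture(name): name is "side" or "top" or "wrist"; returns a dict with "color" (480x640x3 uint8, blue, green, red), "K" (3x3 intrinsics, pixels), "eye" and "orientation" of the camera in the world; the wrist camera has in their place "hand_eye" (4x4, takes a point from camera to tool coordinates, whose origin is the TCP and whose axes are the flange's). Camera axes: x right, y up, looking along -z (the intrinsics and any distortion apply to the point x, -y, -z); pixel columns grow to the right and rows downward; lengths in m; the calibration is good to about 2 mm. A picture is of the moment at which its call begins: read the wrist's pose just before it. There is no depth.
- bot.job_done(): hands the job in; it is judged then, once.
The state is a dict: "t": time; "joints": joint angles; "qd": joint speeds; "tau": joint torques, N m; "tool_pos": TCP position; "tcp_rot": TCP orientation; "force": force on the tool from outside, world axes, zero at the start; "moment": the same for the moment, N m; "gripper_width": finger opening in m; "finger_force": force on a finger pad.
Only numpy, scipy, OpenCV 4.12 (cv2) and the standard library are available. Lean on these libraries where they do the work, as an engineer would, in place of code of your own. Each camera call takes 0.05 s, during which the arm holds its last target. There are 200 camera calls.

## Working session

There is one attempt and no reset: what is moved stays moved. The work goes in short steps, Python scripts to look and compute and a tool call to move; the robot and the scene stay as the last step left them, time stands still between calls to the robot, and variables do not carry over. Pictures are saved under pics/ and viewed, at most 10 in all, crops included, and the job is handed in when it is done.

Besides the shell and the picture viewer there is one more tool, called after "Call:" by a JSON object that holds its "api" and its "payload". send_rows: Moves the arm, as the interface text tells. Its arguments: {"type":"object","properties":{"commands":{"type":"array","items":{"type":"array","items":{"type":"number"}}},"grip_force":{"type":"number"}},"required":["commands"]}

```bash
ls; mkdir -p pics
cat > h.py <<'E'
import numpy as np, cv2
from scipy.spatial.transform import Rotation as R
from plant import bot
E
python3 - <<'E'
from h import *
print(bot.observe())
for n in ["side","top"]:
    c=bot.capture(n); np.savez(f"{n}0.npz",**{k:v for k,v in c.items()})
    print({k:v for k,v in c.items() if k!="color"})
    cv2.imwrite(f"pics/{n}0.png",c["color"])
E
```

```text
pics
{'t': 0.0, 'joints': array([-1.26598547e+00,  8.74130687e-02,  1.75133161e-01,  1.65981444e+00,
       -1.96823269e-05,  1.57077372e+00]), 'qd': array([-0.00082587, -0.00070616,  0.00110044,  0.00042308,  0.00022491,
       -0.00018928]), 'tau': array([ 4.59454077e-04, -5.20388496e+01,  4.64799213e+01,  1.63811079e-02,
       -1.35124492e-05, -8.96451553e-07]), 'tool_pos': array([ 0.16498489, -0.52442061,  0.23060842]), 'tcp_rot': array([-3.10390712e+00, -4.76785171e-01,  3.39939305e-04]), 'force': array([ 0.05728716, -0.92164294,  0.01147898]), 'moment': array([-0.01552874,  0.00720498,  0.02819103]), 'finger_force': 0.0, 'gripper_width': 0.08543082493321975}
{'K': array([[439.96819378,   0.        , 319.92981022],
       [  0.        , 439.96819378, 243.34955737],
       [  0.        ,   0.        ,   1.        ]]), 'eye': array([0.28631933, 0.66937062, 0.81425158]), 'orientation': array([ 0.14709961, -1.12517196, -2.65721075])}
{'K': array([[558.17176639,   0.        , 332.01660032],
       [  0.        , 558.17176639, 237.56627121],
       [  0.        ,   0.        ,   1.        ]]), 'eye': array([ 0.2683781 , -0.01061513,  1.32465432]), 'orientation': array([ 0.17857798, -0.13251083, -1.56753128])}
```

View pics/side0.png

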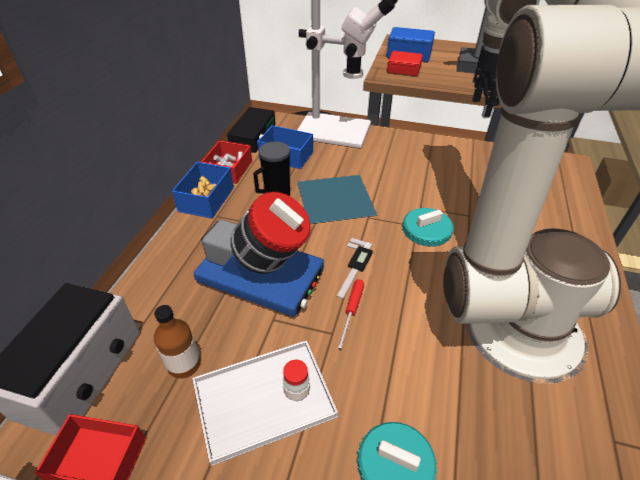

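View pics/top0.png

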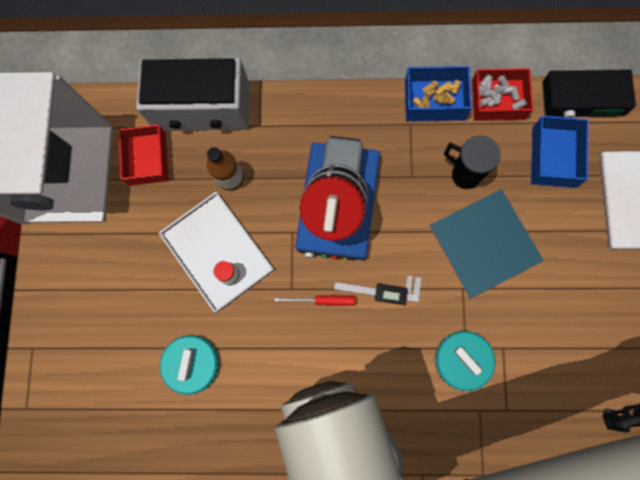

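The side view shows the red lid at about (280,222), its bar at (287,213), the tray at (265,400) and the mat at (337,198). In the top view the lid is at (332,209), the tray at (216,252), the jar at (225,271) and the mat at (487,243). Two turquoise decoy lids lie near the robot, and the drum leans towards the robot.

```bash
cat >> h.py <<'E'
def cam(c,pose=None):
    if "eye" in c: return c["K"],np.array(c["eye"]),R.from_rotvec(c["orientation"]).as_matrix()
    p,r=pose; Rt=R.from_rotvec(r).as_matrix(); H=c["hand_eye"]
    return c["K"],p+Rt@H[:3,3],Rt@H[:3,:3]
def ray(C,uv):
    K,e,Rm=C; d=np.linalg.inv(K)@[uv[0],uv[1],1]; d=Rm@(d*[1,-1,-1]); return e,d/np.linalg.norm(d)
def plane(C,uv,p0,n=(0,0,1)):
    e,d=ray(C,uv); n=np.array(n,float); p0=np.array([0,0,p0]) if np.isscalar(p0) else p0
    return e+d*(n@(p0-e))/(n@d)
def tri(rays):
    A=sum(np.eye(3)-np.outer(d,d) for e,d in rays); b=sum((np.eye(3)-np.outer(d,d))@e for e,d in rays)
    return np.linalg.solve(A,b)
def proj(C,P):
    K,e,Rm=C; q=Rm.T@(np.asarray(P)-e)*[1,-1,-1]; q=K@q; return q[:2]/q[2]
def blobs(m,amin=150):
    m=m.astype(np.uint8)
    cs,_=cv2.findContours(m,cv2.RETR_EXTERNAL,cv2.CHAIN_APPROX_NONE)
    return sorted([c for c in cs if cv2.contourArea(c)>amin],key=cv2.contourArea,reverse=True)
def hsv(im): return [a.astype(int) for a in cv2.split(cv2.cvtColor(im,cv2.COLOR_BGR2HSV))]
E
python3 - <<'E'
from h import *
t=np.load("top0.npz");s=np.load("side0.npz");T=cam(t);S=cam(s)
def roi(m,x0,x1,y0,y1):
    o=np.zeros_like(m);o[y0:y1,x0:x1]=m[y0:y1,x0:x1];return o
h,sa,v=hsv(t["color"])
red=((h<8)|(h>172))&(sa>140)&(v>60)
blue=(h>105)&(h<125)&(sa>130)&(v>50)
b=blobs(roi(blue,285,395,130,270))
pts=np.vstack(b)
W=np.array([plane(T,p[0],.045)[:2] for p in pts]); print("housing rect",cv2.minAreaRect((W*1000).astype(np.float32)))
matm=(h>90)&(h<108)&(sa>60)&(v<130)
b=blobs(roi(matm,420,560,180,305))[0]; W=np.array([plane(T,p[0],.004)[:2] for p in b]);print("mat",cv2.minAreaRect((W*1000).astype(np.float32)))
tr=(sa<60)&(v>110)
b=np.vstack(blobs(roi(tr,150,285,185,320),50)); W=np.array([plane(T,p[0],.02)[:2] for p in b]);print("tray",cv2.minAreaRect((W*1000).astype(np.float32)))
b=blobs(roi(red,205,245,250,295),30)[0]; (c,r)=cv2.minEnclosingCircle(b); print("jar",plane(T,c,.075),r)
def bar(c,C,x0,x1,y0,y1,rx):
    h,sa,v=hsv(c["color"]); w=roi((sa<70)&(v>130),x0,x1,y0,y1)
    b=blobs(w,30)[0]; m=cv2.minAreaRect(b); print("bar",m, cv2.boxPoints(m).round().tolist()); return m[0]
ct=bar(t,T,318,345,185,240,0); cs=bar(s,S,262,310,195,238,0)
print("bar tri",tri([ray(T,ct),ray(S,cs)]))
for c,x in((t,(295,372,170,245)),(s,(235,315,185,275))):
    h,sa,v=hsv(c["color"]); m=roi(((h<8)|(h>172))&(sa>140)&(v>40),*x); b=blobs(m)[0]; print(cv2.fitEllipse(cv2.convexHull(b)),cv2.boundingRect(b))
E
```

```text
housing rect ((616.8457641601562, 13.399513244628906), (165.35128784179688, 266.7862854003906), 81.77169799804688)
mat ((519.8783569335938, -339.44482421875), (195.1545867919922, 195.27914428710938), 26.664413452148438)
tray ((500.1012268066406, 307.3094482421875), (244.3468780517578, 173.41015625), 36.98868179321289)
jar [0.4441821  0.27245938 0.075     ] 9.7350492477417
bar ((329.8700256347656, 212.9099884033203), (9.050968170166016, 35.779605865478516), 8.130102157592773) [[323.0, 230.0], [328.0, 195.0], [337.0, 196.0], [332.0, 231.0]]
bar ((285.89483642578125, 213.4879150390625), (34.05877685546875, 14.152009010314941), 40.23635482788086) [[268.0, 208.0], [277.0, 197.0], [303.0, 219.0], [294.0, 230.0]]
bar tri [0.53658524 0.02565426 0.23251771]
((332.0126037597656, 207.3551025390625), (64.081298828125, 65.52271270751953), 113.23835754394531) (299, 176, 66, 64)
((278.87109375, 221.44924926757812), (55.84535598754883, 66.1885757446289), 132.1253662109375) (248, 191, 63, 62)
```

```bash
cat >> h.py <<'E'
yaw=np.radians(-8.23); xt=np.array([np.cos(yaw),np.sin(yaw),0]); yt=np.array([-np.sin(yaw),np.cos(yaw),0]); zw=np.array([0,0,1.])
ax=np.cos(np.radians(32))*zw-np.sin(np.radians(32))*xt
xd=np.cross(yt,ax)   # drum-ish frame: xd uphill-in-plane (+x tumbler side), yt, ax
def tool(z,y):
    z=z/np.linalg.norm(z); y=y-z*(y@z); y/=np.linalg.norm(y); return np.c_[np.cross(y,z),y,z]
def delta(p,Rm,o=None):
    "row (shift, turn) from present pose to target"
    o=o or bot.observe(); R0=R.from_rotvec(o["tcp_rot"]).as_matrix()
    d=R0.T@(np.asarray(p)-o["tool_pos"]); w=R.from_matrix(R0.T@Rm).as_rotvec()
    print("row",d.round(4).tolist(),w.round(4).tolist()); return d,w
def st():
    o=bot.observe(); print({k:np.round(o[k],3).tolist() for k in("t","joints","tool_pos","force","moment","gripper_width","finger_force")}); return o
E
python3 - <<'E'
from h import *
t=np.load("top0.npz");T=cam(t)
bc=np.array([.5366,.0257,.2325])
a=plane(T,(332.5,195.5),bc,ax);b=plane(T,(327.5,230.5),bc,ax);d=a-b
print("bar len",np.linalg.norm(d),"angle from xd deg",np.degrees(np.arctan2(d@yt,d@xd)))
print(cam(bot.capture("wrist"),(np.zeros(3),np.zeros(3))))
delta(bc+ax*.20,tool(-ax,yt))
E
```

```text
bar len 0.07502938340864442 angle from xd deg -1.700557636894846
(array([[396.10375474,   0.        , 319.3825074 ],
       [  0.        , 396.10375474, 236.32265537],
       [  0.        ,   0.        ,   1.        ]]), array([ 0.08169845, -0.00086118, -0.14239774]), array([[ 1.56824385e-04,  9.48470410e-01,  3.16865677e-01],
       [ 9.99999288e-01,  2.25983406e-04, -1.17135706e-03],
       [-1.18260389e-03,  3.16865635e-01, -9.48469699e-01]]))
row [0.4241, -0.4594, -0.1709] [-0.7461, -0.1714, -2.6008]
```

Careful with the scale: turns go in shares of 4 rad. That gives: -2.601 rad / 4 = -0.6503.

Call:
{"api": "send_rows", "payload": {"commands": [[1,0.424,-0.459,-0.171,-0.1865,-0.0428,-0.6503],[1,0.424,-0.459,-0.171,-0.1865,-0.0428,-0.6503],[1,0.424,-0.459,-0.171,-0.1865,-0.0428,-0.6503],[1,0.424,-0.459,-0.171,-0.1865,-0.0428,-0.6503],[1,0.424,-0.459,-0.171,-0.1865,-0.0428,-0.6503],[1,0.424,-0.459,-0.171,-0.1865,-0.0428,-0.6503],[1,0.424,-0.459,-0.171,-0.1865,-0.0428,-0.6503],[1,0.424,-0.459,-0.171,-0.1865,-0.0428,-0.6503],[1,0.424,-0.459,-0.171,-0.1865,-0.0428,-0.6503],[1,0.424,-0.459,-0.171,-0.1865,-0.0428,-0.6503],[1,0.424,-0.459,-0.171,-0.1865,-0.0428,-0.6503],[1,0.424,-0.459,-0.171,-0.1865,-0.0428,-0.6503],[1,0.424,-0.459,-0.171,-0.1865,-0.0428,-0.6503],[1,0.424,-0.459,-0.171,-0.1865,-0.0428,-0.6503],[1,0.424,-0.459,-0.171,-0.1865,-0.0428,-0.6503],[1,0.424,-0.459,-0.171,-0.1865,-0.0428,-0.6503],[1,0.424,-0.459,-0.171,-0.1865,-0.0428,-0.6503],[1,0.424,-0.459,-0.171,-0.1865,-0.0428,-0.6503],[1,0.424,-0.459,-0.171,-0.1865,-0.0428,-0.6503],[1,0.424,-0.459,-0.171,-0.1865,-0.0428,-0.6503]]}}

```text
t: 1.82
tool_pos: [0.4317, 0.041, 0.4021]
tcp_rot: [0.469, 2.558, -0.053]
force: [-0.1, 0.3, 0.3]
gripper_width: 0.0856
finger_force: 0.0
```

Run:
```python
from h import *
st(); delta(np.array([.5366,.0257,.2325])+ax*.20,tool(-ax,yt))
```

```text
{'t': 1.817, 'joints': [0.263, -0.551, -0.105, 1.534, -0.258, 0.562], 'tool_pos': [0.432, 0.041, 0.402], 'force': [-0.102, 0.313, 0.349], 'moment': [0.11, 0.416, -0.014], 'gripper_width': 0.086, 'finger_force': 0.0}
row [-0.0001, -0.0001, 0.0] [-0.0589, -0.0132, -0.2026]
```

In the tool's units: -0.203 rad / 4 = -0.0508.

Call:
{"api": "send_rows", "payload": {"commands": [[1,0,0,0,-0.0148,-0.0033,-0.0508],[1,0,0,0,-0.0148,-0.0033,-0.0508],[1,0,0,0,-0.0148,-0.0033,-0.0508],[1,0,0,0,-0.0148,-0.0033,-0.0508]]}}

```text
t: 2.15
tool_pos: [0.4315, 0.04, 0.4023]
tcp_rot: [0.2, 2.577, -0.053]
force: [-0.3, 0.4, -0.4]
gripper_width: 0.0852
finger_force: 0.0
```

Run:
```python
from h import *
o=st(); c=bot.capture("wrist"); cv2.imwrite("pics/w1.png",c["color"]); np.savez("w1.npz",p=o["tool_pos"],r=o["tcp_rot"],**c)
```

```text
{'t': 2.15, 'joints': [0.218, -0.591, -0.137, 1.497, -0.191, 0.321], 'tool_pos': [0.431, 0.04, 0.402], 'force': [-0.286, 0.404, -0.362], 'moment': [0.098, 0.502, 0.025], 'gripper_width': 0.085, 'finger_force': 0.0}
```

View pics/w1.png

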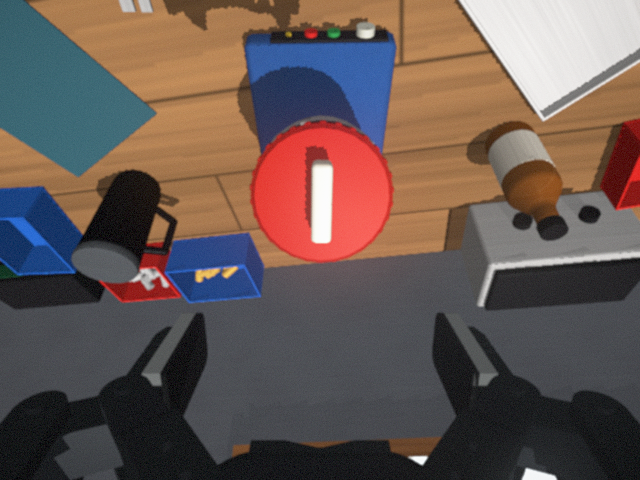

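The wrist view shows the lid face-on, centred at about (322,190), with its bar upright at (321,201). The mug is at (120,225) and the bottle at (525,180), both clear of the gripper.

Run:
```python
from h import *
w=np.load("w1.npz"); W=cam(w,(w["p"],w["r"])); T=cam(np.load("top0.npz")); S=cam(np.load("side0.npz"))
h,s,v=hsv(w["color"]); m=((h<8)|(h>172))&(s>120)&(v>40); m[:, :240]=0; m[:,400:]=0; m[:115]=0;m[270:]=0
b=blobs(m)[0]; el=cv2.fitEllipse(cv2.convexHull(b)); print(el)
wm=(s<60)&(v>150); wm[:,:300]=0; wm[:,345:]=0; wm[:150]=0; wm[255:]=0
bb=blobs(wm,50)[0]; r=cv2.minAreaRect(bb); print(r)
P=tri([ray(W,r[0]),ray(T,(329.87,212.9)),ray(S,(285.9,213.5))]); print("bar3",P)
o=np.array([.587,.0177,0])
for hgt in (.048,.052,.056):
    Q=P-ax*(hgt-.026); c=plane(W,el[0],Q,ax); print(hgt,"disc centre(top plane)",c,"bar->disc offset xd,yt",(c-Q)@xd*1e3,(c-Q)@yt*1e3)
    ps=np.array([plane(W,p[0],Q,ax) for p in cv2.convexHull(b)]); print("  diam", 2e3*np.linalg.norm(ps-c,axis=1).mean())
# bar direction: contour on plane of bar top
q=np.array([plane(W,p[0],P,ax)-P for p in bb]); a=np.c_[q@xd,q@yt]*1e3; print("bar rect mm",cv2.minAreaRect(a.astype(np.float32)))
print("P rel tumbler y_t mm",(P-o)@yt*1e3)
```

```text
((321.3009338378906, 191.318603515625), (142.30029296875, 144.50018310546875), 90.56935119628906)
((321.27337646484375, 202.51841735839844), (20.279964447021484, 79.23944854736328), 1.3639276027679443)
bar3 [0.53657613 0.02618104 0.23360876]
0.048 disc centre(top plane) [0.54426672 0.02554686 0.21247969] bar->disc offset xd,yt -4.664885738053389 0.47323171926048324
  diam 135.57899501124587
0.052 disc centre(top plane) [0.54708244 0.0251371  0.20954096] bar->disc offset xd,yt -3.809156538609071 0.4707567961832208
  diam 137.0693613301168
0.056 disc centre(top plane) [0.54989816 0.02472734 0.20660224] bar->disc offset xd,yt -2.95342733916467 0.46828187310595026
  diam 138.55972764898777
bar rect mm ((1.8659248352050781, 0.2691383361816406), (17.92694091796875, 71.94282531738281), 88.4179916381836)
P rel tumbler y_t mm 1.1756676278734286
```

In the tool's units: 0.028 rad / 4 = 0.007.

Call:
{"api": "send_rows", "payload": {"commands": [[1,0,0,0.04,0,0,0.007],[1,0,0,0.08,0,0,0.007],[1,0,0,0.09,0,0,0.007],[1,0,0,0.09,0,0,0.007]]}}

```text
t: 2.53
tool_pos: [0.4787, 0.0333, 0.3219]
tcp_rot: [0.234, 2.58, -0.045]
force: [-0.2, -0.3, 0.2]
gripper_width: 0.0859
finger_force: 0.0
```

```bash
cat > m2.py <<'E'
from h import *
o=st(); c=bot.capture("wrist"); cv2.imwrite("pics/w2.png",c["color"]); np.savez("w2.npz",p=o["tool_pos"],r=o["tcp_rot"],**c)
w=c; W=cam(w,(o["tool_pos"],o["tcp_rot"])); w1=np.load("w1.npz"); W1=cam(w1,(w1["p"],w1["r"]))
h,s,v=hsv(w["color"]); m=((h<8)|(h>172))&(s>120)&(v>40); m[:,:150]=0; m[:,490:]=0; m[380:]=0
b=cv2.convexHull(blobs(m)[0]); el=cv2.fitEllipse(b); print(el,cv2.boundingRect(b))
wm=((s<60)&(v>150)); k=np.zeros_like(m,np.uint8); cv2.fillConvexPoly(k,b,1); wm&=k>0
bb=blobs(wm,50)[0]; r=cv2.minAreaRect(bb); print(r)
D=tri([ray(W,el[0]),ray(W1,(321.30,191.32))]); print("disc tri",D)
B=tri([ray(W,r[0]),ray(W1,(321.27,202.52)),]); print("bar tri",B)
for P in (np.array([.5422,.0258,.2147])+ax*k for k in(-.006,0,.006)):
    c=plane(W,el[0],P,ax); ps=np.array([plane(W,p[0],P,ax)-c for p in b[:,0:1]]).reshape(-1,3); c1=plane(W1,(321.3,191.32),P,ax)
    e2=cv2.fitEllipse((np.c_[ps@xd,ps@yt]*1e3).astype(np.float32)); cc=c+xd*e2[0][0]/1e3+yt*e2[0][1]/1e3
    print(c,cc,e2,"w1",c1)
    Q=P+ax*.03; q=np.array([plane(W,p[0],Q,ax)-c for p in bb]); print("  bar",cv2.minAreaRect((np.c_[q@xd,q@yt]*1e3).astype(np.float32)))
E
python3 m2.py
```

```text
{'t': 2.533, 'joints': [0.167, -0.57, -0.295, 1.317, -0.165, 0.303], 'tool_pos': [0.479, 0.033, 0.322], 'force': [-0.2, -0.254, 0.219], 'moment': [0.083, 0.426, -0.027], 'gripper_width': 0.086, 'finger_force': 0.0}
((322.0577392578125, 221.24417114257812), (182.75180053710938, 188.84716796875), 91.22306823730469) (228, 130, 189, 183)
((321.5, 240.5), (105.0, 27.0), 90.0)
disc tri [0.55704225 0.02382475 0.19918861]
bar tri [0.53489153 0.02675629 0.23626287]
[0.54554454 0.02574809 0.20969795] [0.54982133 0.02487943 0.21242056] ((5.137781143188477, -0.24750351905822754), (136.1416015625, 137.34628295898438), 94.93544006347656) w1 [0.54638932 0.02523707 0.2102661 ]
  bar ((5.987789154052734, -0.6260051727294922), (17.62557029724121, 72.33843231201172), 88.67876434326172)
[0.54095974 0.02645989 0.21387396] [0.54514284 0.02561026 0.21653692] ((5.025233745574951, -0.2420825958251953), (133.1593017578125, 134.33758544921875), 94.93547821044922) w1 [0.54216572 0.02585172 0.21467418]
  bar ((5.6287384033203125, -0.6046810150146484), (17.191970825195312, 70.55888366699219), 88.67877197265625)
[0.53637494 0.0271717  0.21804996] [0.54046435 0.0263411  0.22065329] ((4.912686347961426, -0.23666095733642578), (130.17698669433594, 131.32888793945312), 94.9355239868164) w1 [0.53794213 0.02646637 0.21908225]
  bar ((5.269680023193359, -0.5833520889282227), (16.758380889892578, 68.77932739257812), 88.67877197265625)
```

View pics/w2.png

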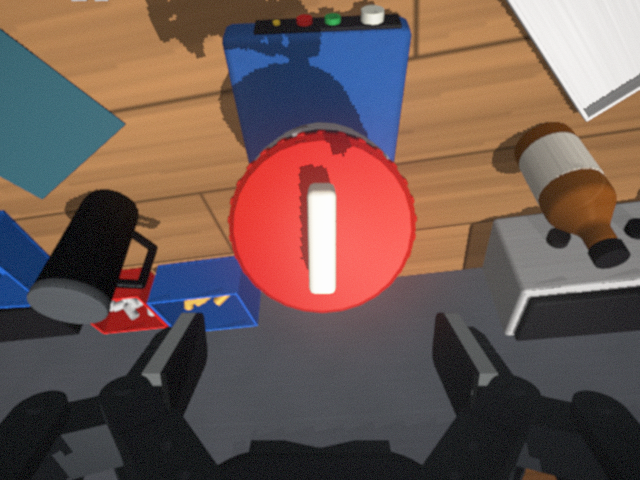

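The lid is centred at (322,221) and its bar at (321,240), lined up between the fingers. With perspective corrected, the lid-top centre is about (0.544, 0.026, 0.2175).

```bash
cat >> h.py <<'E'
C26=np.array([.5443,.0258,.2175])-yt*.0003
def drumtool(a):  # tool along -ax, bar dir angle a (deg, about ax from xd)
    a=np.radians(a); return tool(-ax, np.cos(a)*yt-np.sin(a)*xd)
E
python3 - <<'E'
from h import *
delta(C26+ax*.008,drumtool(-1.5))
E
```

```text
row [0.0005, 0.0019, 0.1181] [-0.0032, -0.0033, -0.0099]
```

In the tool's units: -0.008 rad / 4 = -0.002.

Call:
{"api": "send_rows", "payload": {"commands": [[0,0,0.002,0.03,-0.0008,-0.0008,-0.002],[0,0,0.002,0.06,-0.0008,-0.0008,-0.002],[0,0,0.002,0.085,-0.0008,-0.0008,-0.002],[0,0,0.002,0.105,-0.0008,-0.0008,-0.002],[0,0,0.002,0.118,-0.0008,-0.0008,-0.002],[0,0,0.002,0.118,-0.0008,-0.0008,-0.002],[-1,0,0.002,0.118,-0.0008,-0.0008,-0.002],[-1,0,0.002,0.118,-0.0008,-0.0008,-0.002],[-1,0,0.002,0.118,-0.0008,-0.0008,-0.002],[-1,0,0.002,0.118,-0.0008,-0.0008,-0.002],[-1,0,0.002,0.118,-0.0008,-0.0008,-0.002],[-1,0,0.002,0.118,-0.0008,-0.0008,-0.002]], "grip_force": 50}}

```text
t: 3.58
tool_pos: [0.5413, 0.0266, 0.2288]
tcp_rot: [0.219, 2.568, -0.041]
force: [-6.5, 1.2, 7.0]
gripper_width: 0.0166
finger_force: 50.4
```

Run:
```python
from h import *
o=st();delta(C26+ax*.008,drumtool(-1.5))
c=bot.capture("wrist"); cv2.imwrite("pics/w3.png",c["color"])
```

```text
{'t': 3.583, 'joints': [0.122, -0.492, -0.441, 1.073, -0.139, 0.253], 'tool_pos': [0.541, 0.027, 0.229], 'force': [-6.51, 1.177, 7.049], 'moment': [0.072, 0.847, -0.058], 'gripper_width': 0.017, 'finger_force': 50.389}
row [0.0033, -0.0007, 0.0032] [0.0022, 0.006, -0.0011]
```

View pics/w3.png

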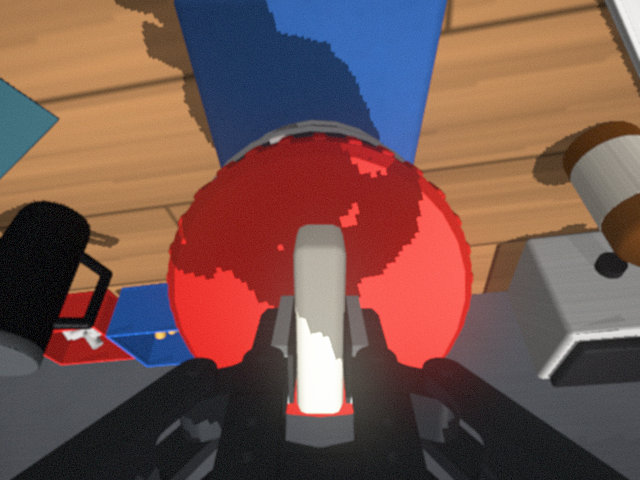

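The bar at (320,320) is between the pads at 16.6 mm opening, with the fingertips close to the lid top. There is about a 9 N axial push, so I'll relieve that first.

Call:
{"api": "send_rows", "payload": {"commands": [[-1,0,0,-0.003,0,0,0],[-1,0,0,-0.003,0,0,0],[-1,0,0,-0.003,0,0,0]]}}

```text
t: 3.88
tool_pos: [0.5396, 0.0266, 0.2293]
tcp_rot: [0.219, 2.57, -0.042]
force: [1.0, -1.1, 0.2]
gripper_width: 0.017
finger_force: 49.4
```

Run:
```python
from h import *
o=st();delta(C26+ax*.008,drumtool(-1.5)); F=o["force"]; print("F xd,yt,ax",F@xd,F@yt,F@ax)
```

```text
{'t': 3.883, 'joints': [0.123, -0.494, -0.44, 1.078, -0.14, 0.254], 'tool_pos': [0.54, 0.027, 0.229], 'force': [0.966, -1.082, 0.227], 'moment': [-0.098, 0.117, -0.031], 'gripper_width': 0.017, 'finger_force': 49.442}
row [0.0022, -0.0004, 0.0045] [0.0014, 0.0038, -0.0008]
F xd,yt,ax 1.0622899322344765 -0.932690394552236 -0.39622751971771913
```

In the tool's units: 0.49 rad / 4 = 0.1225.

Call:
{"api": "send_rows", "payload": {"commands": [[-1,0,0,0,0,0,0.0175],[-1,0,0,0,0,0,0.035],[-1,0,0,0,0,0,0.0525],[-1,0,0,0,0,0,0.07],[-1,0,0,0,0,0,0.0875],[-1,0,0,0,0,0,0.105],[-1,0,0,0,0,0,0.1225],[-1,0,0,0,0,0,0.1225]]}}

```text
t: 4.55
tool_pos: [0.5401, 0.0262, 0.2294]
tcp_rot: [0.843, 2.443, 0.141]
force: [3.3, -2.9, 0.2]
gripper_width: 0.0168
finger_force: 49.4
```

```bash
cat > f.py <<'E'
from h import *
o=st();delta(C26+ax*.008,drumtool(-1.5)); F=o["force"];M=o["moment"]; print("F xd,yt,ax",F@xd,F@yt,F@ax,"M ax",M@ax)
E
python3 f.py
```

```text
{'t': 4.55, 'joints': [0.122, -0.493, -0.44, 1.076, -0.14, 0.747], 'tool_pos': [0.54, 0.026, 0.229], 'force': [3.339, -2.883, 0.202], 'moment': [-0.72, -0.24, -0.311], 'gripper_width': 0.017, 'finger_force': 49.352}
row [0.0024, -0.0014, 0.0043] [0.0016, 0.0045, -0.495]
F xd,yt,ax 3.2596980595319 -2.3749270544650165 -1.7990315243605677 M ax 0.09629443031378669
```

In the tool's units: 0.6 rad / 4 = 0.15.

Call:
{"api": "send_rows", "payload": {"commands": [[-1,0,0,0,0,0,0.025],[-1,0,0,0,0,0,0.05],[-1,0,0,0,0,0,0.075],[-1,0,0,0,0,0,0.1],[-1,0,0,0,0,0,0.125],[-1,0,0,0,0,0,0.15],[-1,0,0,0,0,0,0.15]]}}

```text
t: 5.13
tool_pos: [0.5396, 0.0258, 0.2287]
tcp_rot: [1.551, 2.115, 0.355]
force: [-1.1, -4.8, 0.1]
gripper_width: 0.0168
finger_force: 49.5
```

```bash
python3 f.py
```

```text
{'t': 5.133, 'joints': [0.122, -0.493, -0.441, 1.077, -0.141, 1.348], 'tool_pos': [0.54, 0.026, 0.229], 'force': [-1.141, -4.796, 0.065], 'moment': [-0.876, 0.618, -0.571], 'gripper_width': 0.017, 'finger_force': 49.53}
row [0.0012, -0.0017, 0.004] [0.0014, 0.0032, -1.0953]
F xd,yt,ax -0.34126309767171825 -4.909509359607654 0.29011247799953943 M ax 0.02189271474701088
```

In the tool's units: 0.66 rad / 4 = 0.165.

Call:
{"api": "send_rows", "payload": {"commands": [[-1,0,0,0,0,0,0.025],[-1,0,0,0,0,0,0.05],[-1,0,0,0,0,0,0.075],[-1,0,0,0,0,0,0.1],[-1,0,0,0,0,0,0.125],[-1,0,0,0,0,0,0.15],[-1,0,0,0,0,0,0.165],[-1,0,0,0,0,0,0.165]]}}

```text
t: 5.8
tool_pos: [0.5388, 0.0258, 0.2275]
tcp_rot: [2.215, 1.549, 0.565]
force: [-3.3, -4.3, -1.2]
gripper_width: 0.0168
finger_force: 49.5
```

```bash
python3 f.py
```

```text
{'t': 5.8, 'joints': [0.122, -0.493, -0.442, 1.079, -0.14, 2.004], 'tool_pos': [0.539, 0.026, 0.227], 'force': [-3.27, -4.259, -1.166], 'moment': [-0.742, 1.293, -0.654], 'gripper_width': 0.017, 'finger_force': 49.542}
row [0.0003, -0.0008, 0.0033] [-0.0, 0.0012, -1.7512]
F xd,yt,ax -2.8450719446390544 -4.683394799503648 0.40342341177935087 M ax -0.06704494471723974
```

Call:
{"api": "send_rows", "payload": {"commands": [[-1,0,0,-0.003,0,0,0],[-1,0,0,-0.006,0,0,0],[-1,0,0,-0.009,0,0,0],[-1,0,0,-0.012,0,0,0],[-1,0,0,-0.012,0,0,0]]}}

```text
t: 6.22
tool_pos: [0.5323, 0.0268, 0.2375]
tcp_rot: [2.211, 1.553, 0.563]
force: [-1.6, -5.3, -4.0]
gripper_width: 0.0171
finger_force: 49.8
```

```bash
python3 f.py
```

```text
{'t': 6.217, 'joints': [0.126, -0.505, -0.429, 1.104, -0.143, 2.003], 'tool_pos': [0.532, 0.027, 0.238], 'force': [-1.644, -5.294, -3.968], 'moment': [-0.906, 1.118, -0.669], 'gripper_width': 0.017, 'finger_force': 49.761}
row [0.0004, -0.0006, 0.0153] [-0.0003, 0.0009, -1.7466]
F xd,yt,ax -2.839856471601595 -5.4750431178544545 -2.9040088280578846 M ax -0.007873825997442307
```

Call:
{"api": "send_rows", "payload": {"commands": [[-1,0,0,-0.01,0,0,0],[-1,0,0,-0.025,0,0,0],[-1,0,0,-0.045,0,0,0],[-1,0,0,-0.065,0,0,0],[-1,0,0,-0.065,0,0,0],[-1,0,0,-0.065,0,0,0]]}}

```text
t: 6.72
tool_pos: [0.4991, 0.0327, 0.2941]
tcp_rot: [2.21, 1.552, 0.57]
force: [0.6, -0.4, -2.1]
gripper_width: 0.0169
finger_force: 50.9
```

Run:
```python
from h import *
o=st()
T=cam(np.load("top0.npz")); print("mug base~",plane(T,(466,182),0),plane(T,(480,155),.164))
z=np.array([0,0,-1.]); a=np.arctan2(-.339,.51)
delta([.51,-.339,.15],tool(z,np.array([np.cos(a),np.sin(a),0])))
c=bot.capture("wrist"); cv2.imwrite("pics/w4.png",c["color"]); np.savez("w4.npz",p=o["tool_pos"],r=o["tcp_rot"],**c)
c=bot.capture("side"); np.savez("side1.npz",**c); cv2.imwrite("pics/s1.png",np.hstack([cv2.resize(c["color"][150:330,180:380],(400,360)),cv2.resize(cv2.imread("pics/w4.png"),(400,300),).repeat(1,0)[:300].copy() if 0 else cv2.copyMakeBorder(cv2.resize(cv2.imread("pics/w4.png"),(400,300)),0,60,0,0,0)]))
```

```text
{'t': 6.717, 'joints': [0.153, -0.557, -0.349, 1.235, -0.154, 2.027], 'tool_pos': [0.499, 0.033, 0.294], 'force': [0.553, -0.363, -2.064], 'moment': [0.079, 0.736, 0.001], 'gripper_width': 0.017, 'finger_force': 50.871}
mug base~ [ 0.6715487  -0.30029994  0.        ] [ 0.68229766 -0.29742326  0.164     ]
row [-0.3638, 0.0518, 0.1551] [0.5337, -0.1812, 0.234]
```

View pics/s1.png

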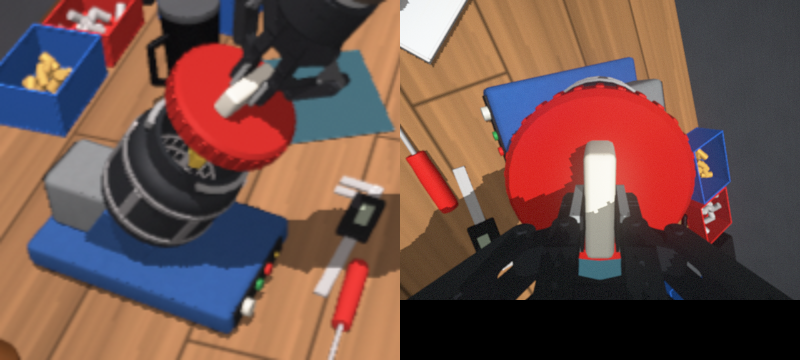

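The lid is off, held square in the gripper above the open drum, and the yellow handle is visible in the mouth at (195,155). Next I'll carry the lid over the mat.

In the tool's units: 0.234 rad / 4 = 0.0585.

Call:
{"api": "send_rows", "payload": {"commands": [[-1,-0.364,0.052,0.155,0.1335,-0.0453,0.0585],[-1,-0.364,0.052,0.155,0.1335,-0.0453,0.0585],[-1,-0.364,0.052,0.155,0.1335,-0.0453,0.0585],[-1,-0.364,0.052,0.155,0.1335,-0.0453,0.0585],[-1,-0.364,0.052,0.155,0.1335,-0.0453,0.0585],[-1,-0.364,0.052,0.155,0.1335,-0.0453,0.0585],[-1,-0.364,0.052,0.155,0.1335,-0.0453,0.0585],[-1,-0.364,0.052,0.155,0.1335,-0.0453,0.0585],[-1,-0.364,0.052,0.155,0.1335,-0.0453,0.0585],[-1,-0.364,0.052,0.155,0.1335,-0.0453,0.0585],[-1,-0.364,0.052,0.155,0.1335,-0.0453,0.0585],[-1,-0.364,0.052,0.155,0.1335,-0.0453,0.0585],[-1,-0.364,0.052,0.155,0.1335,-0.0453,0.0585]]}}

```text
t: 7.9
tool_pos: [0.5083, -0.3394, 0.1483]
tcp_rot: [-2.768, -1.479, 0.002]
force: [-0.3, 0.3, -3.1]
gripper_width: 0.0169
finger_force: 50.8
```

Run:
```python
from h import *
o=st(); z=np.array([0,0,-1.]); a=np.arctan2(-.339,.51)
delta([.51,-.339,.055],tool(z,np.array([np.cos(a),np.sin(a),0])))
```

```text
{'t': 7.9, 'joints': [-0.589, 0.222, 0.168, 1.52, 0.0, 1.571], 'tool_pos': [0.508, -0.339, 0.148], 'force': [-0.321, 0.342, -3.072], 'moment': [-0.01, 0.039, 0.018], 'gripper_width': 0.017, 'finger_force': 50.825}
row [0.0013, 0.0015, 0.0933] [-0.0033, -0.0004, -0.0028]
```

Lower the lid to about 12 mm above the mat, then creep down to contact.

Call:
{"api": "send_rows", "payload": {"commands": [[-1,0,0.001,0.035,0,0,0],[-1,0,0.001,0.065,0,0,0],[-1,0,0.001,0.085,0,0,0],[-1,0,0.001,0.094,0,0,0],[-1,0,0.001,0.098,0,0,0],[-1,0,0.001,0.1,0,0,0],[-1,0,0.001,0.102,0,0,0],[-1,0,0.001,0.102,0,0,0]]}}

```text
t: 8.57
tool_pos: [0.5099, -0.3404, 0.0488]
tcp_rot: [2.77, 1.48, 0.0]
force: [0.3, 0.1, -4.2]
gripper_width: 0.017
finger_force: 50.7
```

```bash
python3 f.py
```

```text
{'t': 8.567, 'joints': [-0.589, 0.242, -0.001, 1.327, -0.0, 1.571], 'tool_pos': [0.51, -0.34, 0.049], 'force': [0.272, 0.078, -4.162], 'moment': [-0.02, -0.006, 0.039], 'gripper_width': 0.017, 'finger_force': 50.695}
row [0.3214, -0.1785, -0.1756] [-0.5624, -0.3441, -1.9304]
F xd,yt,ax -1.9868652446002177 0.11629688611738495 -3.666390027993775 M ax 0.042855271418984674
```

Call:
{"api": "send_rows", "payload": {"commands": [[-1,0,0,0.002,0,0,0],[-1,0,0,0.004,0,0,0],[-1,0,0,0.006,0,0,0],[-1,0,0,0.006,0,0,0]]}}

```text
t: 8.9
tool_pos: [0.509, -0.3401, 0.0411]
tcp_rot: [-2.77, -1.479, 0.001]
force: [0.0, -0.2, -2.8]
gripper_width: 0.0164
finger_force: 50.7
```

Call:
{"api": "send_rows", "payload": {"commands": [[-1,0,0,0.001,0,0,0],[-1,0,0,0.002,0,0,0],[-1,0,0,0.002,0,0,0]]}}

```text
t: 9.15
tool_pos: [0.5093, -0.3402, 0.0401]
tcp_rot: [-2.77, -1.48, 0.001]
force: [-1.3, 2.1, 1.8]
gripper_width: 0.0168
finger_force: 51.4
```

Call:
{"api": "send_rows", "payload": {"commands": [[-0.3,0,0,0,0,0,0],[-0.3,0,0,0,0,0,0],[0,0,0,0,0,0,0],[0,0,0,0,0,0,0],[0,0,0,-0.02,0,0,0],[0,0,0,-0.05,0,0,0],[0,0,0,-0.09,0,0,0],[0,0,0,-0.13,0,0,0],[0,0,0,-0.13,0,0,0],[0,0,0,-0.13,0,0,0]]}}

```text
t: 9.98
tool_pos: [0.5105, -0.3411, 0.1727]
tcp_rot: [2.768, 1.478, 0.003]
force: [0.0, -0.4, -0.4]
gripper_width: 0.0426
finger_force: 0.0
```

Run:
```python
from h import *
o=st(); c=bot.capture("wrist"); cv2.imwrite("pics/w5.png",c["color"]); np.savez("w5.npz",p=o["tool_pos"],r=o["tcp_rot"],**c); W=cam(c,(o["tool_pos"],o["tcp_rot"]))
h,s,v=hsv(c["color"]); m=((h<8)|(h>172))&(s>120)&(v>40)
b=cv2.convexHull(blobs(m)[0]); q=np.array([plane(W,p[0],.030)[:2]*1e3 for p in b],np.float32); print("lid",cv2.fitEllipse(q))
k=np.zeros(m.shape,np.uint8); cv2.fillConvexPoly(k,b,1); wm=((s<70)&(v>120)&(k>0)); bb=blobs(wm,50)[0]
q=np.array([plane(W,p[0],.060)[:2]*1e3 for p in bb],np.float32); print("bar",cv2.minAreaRect(q))
# drum from top
c=bot.capture("top"); np.savez("top1.npz",**c); T=cam(c); h,s,v=hsv(c["color"]); y=(h>20)&(h<35)&(s>130)&(v>90); y[:160]=0;y[260:]=0;y[:,:290]=0;y[:,380:]=0
for b in blobs(y,5): r=cv2.minAreaRect(b); print("yellow",r)
c=bot.capture("side"); np.savez("side2.npz",**c); S=cam(c); h,s,v=hsv(c["color"]); y=(h>20)&(h<35)&(s>130)&(v>90); y[:180]=0;y[290:]=0;y[:,:230]=0;y[:,320:]=0
for b in blobs(y,5): r2=cv2.minAreaRect(b); print("yellow side",r2)
print(tri([ray(T,r[0]),ray(S,r2[0])]))
# next view pose above drum
print("handle guess",C26-ax*.008-ax*.013)
delta(C26+ax*.10,drumtool(-1.5))
```

```text
{'t': 9.983, 'joints': [-0.589, 0.224, 0.217, 1.56, 0.0, 1.571], 'tool_pos': [0.51, -0.341, 0.173], 'force': [0.042, -0.368, -0.365], 'moment': [-0.021, -0.023, 0.035], 'gripper_width': 0.043, 'finger_force': 0.0}
lid ((511.6575012207031, -336.26470947265625), (131.8992156982422, 131.9506072998047), 32.13999557495117)
bar ((511.8893127441406, -335.9091491699219), (70.82157135009766, 17.323698043823242), 56.03550720214844)
yellow ((331.9482727050781, 207.62071228027344), (7.799203872680664, 22.840526580810547), 68.19859313964844)
yellow side ((278.5, 222.5), (21.0, 9.0), 90.0)
[0.55574352 0.02240607 0.20062023]
handle guess [0.55527075 0.0239101  0.19969099]
row [0.3006, -0.2222, -0.1334] [-0.5651, -0.3478, -1.9305]
```

Run:
```python
from h import *
H=np.array([.5557,.0228,.2002])
for f,roi,nm in (("top1.npz",(290,380,160,260),"t"),("side2.npz",(230,320,180,290),"s")):
    c=np.load(f);C=cam(c);h,s,v=hsv(c["color"]); y=(h>20)&(h<35)&(s>110)&(v>70); k=np.zeros_like(y);k[roi[2]:roi[3],roi[0]:roi[1]]=1
    b=blobs(y&k,5)[0]; q=np.array([plane(C,p[0],H+ax*.01,ax)-H for p in b]); print(cv2.minAreaRect((np.c_[q@xd,q@yt]*1e3).astype(np.float32)))
st()
for a in (-90,-45,0,45,90): print(a); delta(H+ax*.12,drumtool(a))
```

```text
((5.4695658683776855, -0.5065860748291016), (18.034364700317383, 48.08931350708008), 32.53300857543945)
((-0.8767027854919434, 6.820644378662109), (20.640634536743164, 54.4772834777832), 30.347618103027344)
{'t': 10.133, 'joints': [-0.589, 0.226, 0.211, 1.559, -0.0, 1.571], 'tool_pos': [0.509, -0.34, 0.168], 'force': [-0.845, -0.596, 0.565], 'moment': [-0.059, 0.022, -0.003], 'gripper_width': 0.043, 'finger_force': 0.0}
-90
row [0.3001, -0.2208, -0.1331] [-0.5524, 0.1239, -0.4345]
-45
row [0.3001, -0.2208, -0.1331] [-0.589, -0.1024, -1.1976]
0
row [0.3001, -0.2208, -0.1331] [-0.5631, -0.3568, -1.9557]
45
row [0.3001, -0.2208, -0.1331] [-0.4551, -0.6467, -2.7027]
90
row [0.3001, -0.2208, -0.1331] [0.1683, 0.7507, 2.6016]
```

Run:
```python
from h import *
H=np.array([.5557,.0228,.2002]); delta(H+ax*.10,drumtool(-58))
```

```text
row [0.3047, -0.2111, -0.1161] [-0.5844, -0.0343, -0.9775]
```

In the tool's units: -0.978 rad / 4 = -0.2445.

Call:
{"api": "send_rows", "payload": {"commands": [[-0.1,0.06,-0.04,-0.1,-0.025,0,-0.025],[-0.1,0.305,-0.211,-0.116,-0.146,-0.0085,-0.2445],[-0.1,0.305,-0.211,-0.116,-0.146,-0.0085,-0.2445],[-0.1,0.305,-0.211,-0.116,-0.146,-0.0085,-0.2445],[-0.1,0.305,-0.211,-0.116,-0.146,-0.0085,-0.2445],[-0.1,0.305,-0.211,-0.116,-0.146,-0.0085,-0.2445],[-0.1,0.305,-0.211,-0.116,-0.146,-0.0085,-0.2445],[-0.1,0.305,-0.211,-0.116,-0.146,-0.0085,-0.2445],[-0.1,0.305,-0.211,-0.116,-0.146,-0.0085,-0.2445],[-0.1,0.305,-0.211,-0.116,-0.146,-0.0085,-0.2445],[-0.1,0.305,-0.211,-0.116,-0.146,-0.0085,-0.2445],[-0.1,0.305,-0.211,-0.116,-0.146,-0.0085,-0.2445],[-0.1,0.305,-0.211,-0.116,-0.146,-0.0085,-0.2445],[-0.1,0.305,-0.211,-0.116,-0.146,-0.0085,-0.2445],[-0.1,0.305,-0.211,-0.116,-0.146,-0.0085,-0.2445]], "grip_force": 100}}

```text
t: 11.38
tool_pos: [0.5038, 0.0293, 0.2849]
tcp_rot: [1.431, 2.191, 0.314]
force: [0.4, -0.5, 0.4]
gripper_width: 0.0383
finger_force: 0.0
```

Run:
```python
from h import *
o=st(); c=bot.capture("wrist"); cv2.imwrite("pics/w6.png",c["color"]); np.savez("w6.npz",p=o["tool_pos"],r=o["tcp_rot"],**c); W=cam(c,(o["tool_pos"],o["tcp_rot"]))
H=np.array([.5557,.0228,.2002]); delta(H+ax*.10,drumtool(-58))
h,s,v=hsv(c["color"]); y=(h>18)&(h<36)&(s>110)&(v>60); bs=blobs(y,80)
for b in bs[:3]:
    print(cv2.boundingRect(b)); q=np.array([plane(W,p[0],H+ax*.01,ax)-H for p in b]); print(cv2.minAreaRect((np.c_[q@xd,q@yt]*1e3).astype(np.float32)))
```

```text
{'t': 11.383, 'joints': [0.144, -0.548, -0.361, 1.219, -0.152, 1.259], 'tool_pos': [0.504, 0.029, 0.285], 'force': [0.356, -0.481, 0.38], 'moment': [0.028, 0.466, 0.036], 'gripper_width': 0.038, 'finger_force': 0.0}
row [0.0011, -0.0001, -0.0003] [-0.0008, 0.0013, -0.0007]
(308, 200, 26, 74)
((-0.5145368576049805, 2.5841617584228516), (14.717120170593262, 47.85182189941406), 30.111827850341797)
(283, 204, 24, 23)
((-21.703248977661133, 6.230853080749512), (13.355766296386719, 13.418134689331055), 77.80042266845703)
(284, 175, 23, 22)
((-31.055248260498047, 21.759096145629883), (11.427179336547852, 13.813033103942871), 68.14208221435547)
```

View pics/w6.png

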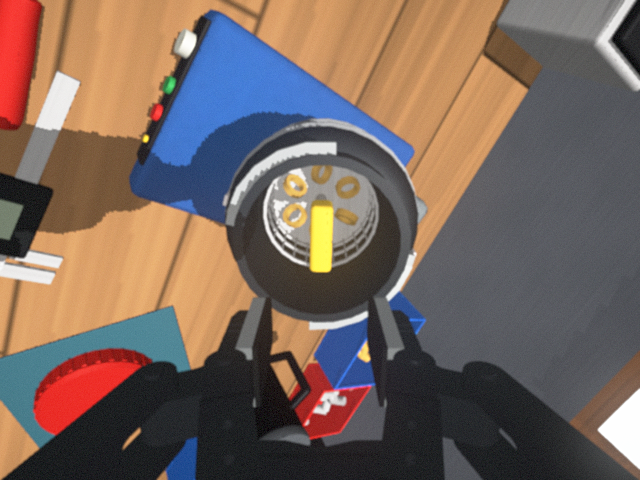

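The handle is at (321,237), running along the image column between the open fingers. The bore is clear, and the lid lies on the mat at bottom left.

Run:
```python
from h import *
H=np.array([.5557,.0228,.2002])-xd*.0003+yt*.0015; delta(H-ax*.015,drumtool(-59.5))
```

```text
row [0.0027, 0.0006, 0.1147] [-0.0008, 0.0013, 0.0255]
```

In the tool's units: 0.025 rad / 4 = 0.0063.

Call:
{"api": "send_rows", "payload": {"commands": [[-0.1,0.0027,0.0006,0.03,0,0,0.0063],[-0.1,0.0027,0.0006,0.06,0,0,0.0063],[-0.1,0.0027,0.0006,0.085,0,0,0.0063],[-0.1,0.0027,0.0006,0.105,0,0,0.0063],[-0.1,0.0027,0.0006,0.114,0,0,0.0063],[-0.1,0.0027,0.0006,0.114,0,0,0.0063]]}}

```text
t: 11.93
tool_pos: [0.5628, 0.0235, 0.1858]
tcp_rot: [1.46, 2.177, 0.321]
force: [-0.3, 0.2, -0.1]
gripper_width: 0.0382
finger_force: 0.0
```

```bash
python3 f.py
```

```text
{'t': 11.933, 'joints': [0.11, -0.436, -0.485, 0.982, -0.134, 1.254], 'tool_pos': [0.563, 0.024, 0.186], 'force': [-0.333, 0.244, -0.092], 'moment': [0.008, 0.456, 0.006], 'gripper_width': 0.038, 'finger_force': 0.0}
row [-0.0011, 0.0003, -0.0448] [-0.0032, -0.0016, -1.011]
F xd,yt,ax -0.35813199433166687 0.19351726761979907 0.11541186961095425 M ax 0.034984405537591
```

No contact so far; close on the handle.

Call:
{"api": "send_rows", "payload": {"commands": [[-1,0,0,0,0,0,0],[-1,0,0,0,0,0,0],[-1,0,0,0,0,0,0],[-1,0,0,0,0,0,0],[-1,0,0,0,0,0,0]], "grip_force": 110}}

```text
t: 12.35
tool_pos: [0.5631, 0.0244, 0.1902]
tcp_rot: [1.456, 2.174, 0.325]
force: [-6.1, -1.9, 3.5]
gripper_width: 0.012
finger_force: 108.6
```

```bash
python3 f.py
```

```text
{'t': 12.35, 'joints': [0.111, -0.441, -0.482, 0.983, -0.135, 1.254], 'tool_pos': [0.563, 0.024, 0.19], 'force': [-6.102, -1.912, 3.489], 'moment': [-0.126, 1.242, -0.224], 'gripper_width': 0.012, 'finger_force': 108.638}
row [-0.0007, -0.002, -0.0411] [0.0013, 0.0025, -1.0104]
F xd,yt,ax -3.0403586694954394 -2.765398257012585 6.0137839783816025 M ax -0.02934145045002979
```

Call:
{"api": "send_rows", "payload": {"commands": [[-1,0,0,-0.005,0,0,0],[-1,0,0,-0.012,0,0,0],[-1,0,0,-0.02,0,0,0],[-1,0,0,-0.03,0,0,0],[-1,0,0,-0.03,0,0,0]]}}

```text
t: 12.77
tool_pos: [0.5474, 0.027, 0.2171]
tcp_rot: [1.455, 2.173, 0.327]
force: [-0.5, 0.5, -1.4]
gripper_width: 0.0116
finger_force: 107.6
```

```bash
python3 f.py
```

```text
{'t': 12.767, 'joints': [0.122, -0.477, -0.454, 1.047, -0.14, 1.263], 'tool_pos': [0.547, 0.027, 0.217], 'force': [-0.508, 0.473, -1.432], 'moment': [0.1, 0.716, 0.036], 'gripper_width': 0.012, 'finger_force': 107.596}
row [-0.0006, -0.0029, -0.0099] [0.003, 0.0036, -1.0105]
F xd,yt,ax -1.2422173876075582 0.3952100396625831 -0.9119701177252214 M ax 0.03214968649226452
```

Call:
{"api": "send_rows", "payload": {"commands": [[-1,0,0,-0.015,0,0,0],[-1,0,0,-0.03,0,0,0],[-1,0,0,-0.045,0,0,0],[-1,0,0,-0.06,0,0,0],[-1,0,0,-0.075,0,0,0],[-1,0,0,-0.09,0,0,0],[-1,0,0,-0.105,0,0,0],[-1,0,0,-0.12,0,0,0],[-1,0,0,-0.125,0,0,0],[-1,0,0,-0.125,0,0,0]]}}

```text
t: 13.6
tool_pos: [0.4818, 0.0365, 0.3218]
tcp_rot: [1.455, 2.173, 0.327]
force: [0.2, 1.2, -1.9]
gripper_width: 0.0117
finger_force: 107.9
```

Run:
```python
from h import *
o=st()
c=bot.capture("side"); np.savez("side3.npz",**c); a=cv2.resize(c["color"][120:360,170:410],(400,400))
w=bot.capture("wrist"); cv2.imwrite("pics/s3.png",np.hstack([a,cv2.copyMakeBorder(cv2.resize(w["color"],(400,300)),0,100,0,0,0)]))
```

```text
{'t': 13.6, 'joints': [0.173, -0.573, -0.302, 1.302, -0.166, 1.307], 'tool_pos': [0.482, 0.036, 0.322], 'force': [0.17, 1.19, -1.854], 'moment': [0.083, 0.741, -0.025], 'gripper_width': 0.012, 'finger_force': 107.869}
```

View pics/s3.png

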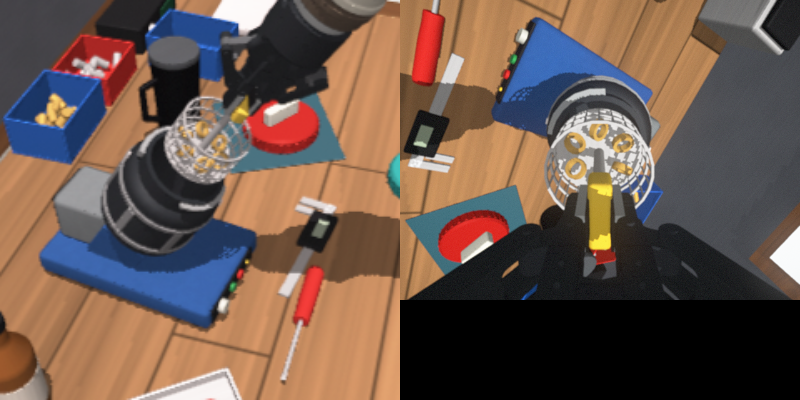

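The basket is fully clear of the drum and hangs in line with the gripper, and the lid lies flat on the mat. Now carry it over the free end of the tray.

Run:
```python
from h import *
o=st(); R0=R.from_rotvec(o["tcp_rot"]).as_matrix()
delta([.475,.05,.365],R0)
B=[.548,.343,.20]; a=np.arctan2(B[1],B[0]); delta(B,tool(np.array([0,0,-1.]),np.array([np.cos(a),np.sin(a),0])))
T=cam(np.load("top1.npz")); print("bottle",plane(T,(232,178),0))
```

```text
{'t': 13.7, 'joints': [0.173, -0.572, -0.305, 1.301, -0.166, 1.307], 'tool_pos': [0.482, 0.036, 0.32], 'force': [-0.105, 0.265, -1.861], 'moment': [0.132, 0.802, -0.016], 'gripper_width': 0.012, 'finger_force': 107.87}
row [0.0023, 0.0207, -0.0432] [0.0, 0.0, 0.0]
row [0.2924, 0.1205, 0.1126] [0.4562, 0.325, -0.164]
bottle [6.86845219e-01 2.77471136e-01 2.22044605e-16]
```

In the tool's units: 0.325 rad / 4 = 0.0813.

Call:
{"api": "send_rows", "payload": {"commands": [[-1,0.001,0.01,-0.022,0,0,0],[-1,0.002,0.02,-0.043,0,0,0],[-1,0.02,0.03,-0.043,0.0075,0.005,-0.0025],[-1,0.05,0.04,-0.03,0.025,0.0175,-0.01],[-1,0.08,0.05,-0.015,0.0425,0.03,-0.015],[-1,0.11,0.06,0,0.06,0.0425,-0.0225],[-1,0.14,0.07,0.02,0.0775,0.055,-0.0275],[-1,0.17,0.08,0.04,0.09,0.065,-0.0325],[-1,0.2,0.09,0.06,0.1,0.0725,-0.0363],[-1,0.23,0.1,0.08,0.1075,0.0775,-0.0388],[-1,0.26,0.11,0.095,0.1125,0.08,-0.04],[-1,0.28,0.117,0.105,0.114,0.0813,-0.041],[-1,0.292,0.12,0.113,0.114,0.0813,-0.041],[-1,0.292,0.12,0.113,0.114,0.0813,-0.041],[-1,0.292,0.12,0.113,0.114,0.0813,-0.041]]}}

```text
t: 14.95
tool_pos: [0.5476, 0.3421, 0.1988]
tcp_rot: [-1.522, -2.748, 0.003]
force: [0.3, -0.1, -1.1]
gripper_width: 0.0118
finger_force: 108.1
```

Run:
```python
from h import *
o=st(); B=[.548,.343,.125]; a=np.arctan2(B[1],B[0]); delta(B,tool(np.array([0,0,-1.]),np.array([np.cos(a),np.sin(a),0])))
a=bot.capture("side")["color"][220:480,120:380]; w=bot.capture("wrist"); cv2.imwrite("pics/s4.png",np.hstack([cv2.resize(a,(400,400)),cv2.copyMakeBorder(cv2.resize(w["color"],(400,300)),0,100,0,0,0)]))
```

```text
{'t': 14.95, 'joints': [0.559, 0.317, 0.38, 1.636, -0.001, 1.57], 'tool_pos': [0.548, 0.342, 0.199], 'force': [0.306, -0.106, -1.066], 'moment': [-0.031, -0.055, 0.012], 'gripper_width': 0.012, 'finger_force': 108.07}
row [0.0006, 0.0009, 0.0738] [-0.0015, 0.0006, 0.0003]
```

View pics/s4.png

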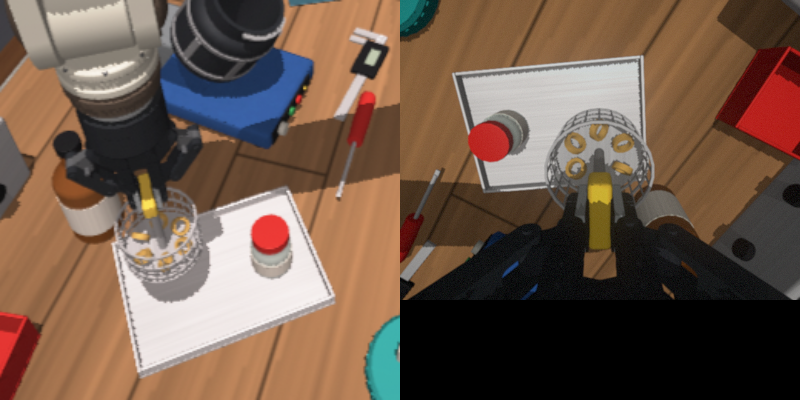

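Run:
```python
from h import *
T=cam(np.load("top0.npz"));S=cam(np.load("side0.npz"))
for p in ([.548,.343,.004],[.5,.3073,.004],[.444,.272,.004]): print(proj(T,p),proj(S,p))
for C,cs in ((T,[(216,195),(160,235),(218,310),(273,268)]),(S,[(194,380),(305,345),(336,411),(210,457)])):
    print([plane(C,c,.02)[:2].round(3).tolist() for c in cs])
```

```text
[202.87464716 232.42600743] [231.64821808 407.33918135]
[216.62760919 251.77937128] [261.97444833 396.7461616 ]
[230.30887734 274.75069661] [294.99979275 387.73533038]
[[0.638, 0.311], [0.539, 0.442], [0.359, 0.294], [0.458, 0.168]]
[[0.636, 0.318], [0.45, 0.183], [0.353, 0.303], [0.543, 0.442]]
```

Call:
{"api": "send_rows", "payload": {"commands": [[-1,-0.001,-0.01,0.02,0,0,0],[-1,-0.001,-0.01,0.045,0,0,0],[-1,-0.001,-0.01,0.068,0,0,0],[-1,-0.001,-0.01,0.082,0,0,0],[-1,-0.001,-0.01,0.09,0,0,0],[-1,-0.001,-0.01,0.092,0,0,0],[-1,-0.001,-0.01,0.092,0,0,0]]}}

```text
t: 15.63
tool_pos: [0.5401, 0.3357, 0.1092]
tcp_rot: [1.523, 2.747, 0.002]
force: [-0.5, 0.3, -2.0]
gripper_width: 0.012
finger_force: 108.1
```

Call:
{"api": "send_rows", "payload": {"commands": [[-1,0,0,0.002,0,0,0],[-1,0,0,0.004,0,0,0],[-1,0,0,0.006,0,0,0],[-1,0,0,0.007,0,0,0],[-1,0,0,0.007,0,0,0]]}}

```text
t: 16.05
tool_pos: [0.5399, 0.3362, 0.101]
tcp_rot: [1.522, 2.748, 0.0]
force: [0.4, 0.0, -2.2]
gripper_width: 0.0118
finger_force: 108.1
```

Call:
{"api": "send_rows", "payload": {"commands": [[-1,0,0,0.0015,0,0,0],[-1,0,0,0.003,0,0,0],[-1,0,0,0.0045,0,0,0],[-1,0,0,0.0045,0,0,0]]}}

```text
t: 16.38
tool_pos: [0.5399, 0.3363, 0.0976]
tcp_rot: [1.522, 2.748, 0.002]
force: [-2.0, -0.8, 4.6]
gripper_width: 0.0116
finger_force: 109.1
```

Call:
{"api": "send_rows", "payload": {"commands": [[-0.5,0,0,0,0,0,0],[-0.5,0,0,0,0,0,0],[-0.1,0,0,0,0,0,0],[-0.1,0,0,0,0,0,0],[-0.1,0,0,-0.02,0,0,0],[-0.1,0,0,-0.05,0,0,0],[-0.1,0,0,-0.09,0,0,0],[-0.1,0,0,-0.13,0,0,0],[-0.1,0,0,-0.16,0,0,0],[-0.1,0,0,-0.16,0,0,0]], "grip_force": 50}}

```text
t: 17.22
tool_pos: [0.5409, 0.3368, 0.2641]
tcp_rot: [1.52, 2.744, 0.014]
force: [0.3, 0.1, 1.3]
gripper_width: 0.0387
finger_force: 0.0
```

Run:
```python
from h import *
o=st(); a=bot.capture("side"); w=bot.capture("wrist"); np.savez("side5.npz",**a); cv2.imwrite("pics/s5.png",np.hstack([cv2.resize(a["color"][220:480,120:380],(400,400)),cv2.copyMakeBorder(cv2.resize(w["color"],(400,300)),0,100,0,0,0)]))
# target above lid on the mat: reuse the same grasp orientation
L=np.array([.5117,-.3363]); a=np.arctan2(-.339,.51)
delta([L[0],L[1],.15],tool(np.array([0,0,-1.]),np.array([np.cos(a),np.sin(a),0])))
```

```text
{'t': 17.217, 'joints': [0.557, 0.316, 0.507, 1.752, -0.0, 1.569], 'tool_pos': [0.541, 0.337, 0.264], 'force': [0.251, 0.051, 1.33], 'moment': [-0.032, -0.027, -0.044], 'gripper_width': 0.039, 'finger_force': 0.0}
row [-0.5552, -0.3816, 0.1068] [0.003, -0.0018, 1.1457]
```

View pics/s5.png

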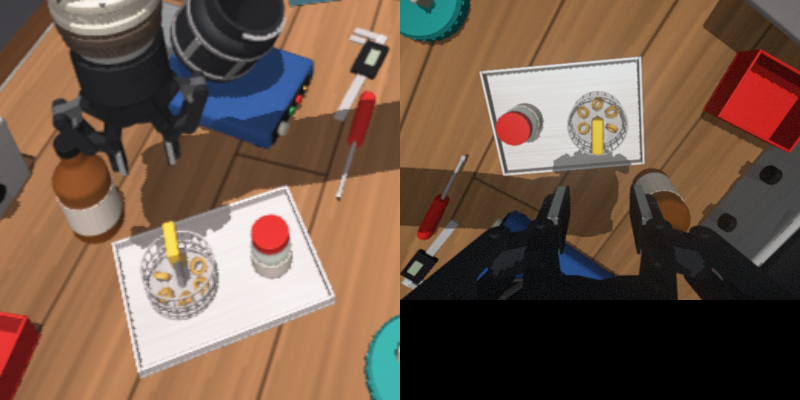

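The basket stands upright in the tray's free end at (180,275), well clear of the jar at (270,245). Now back to the lid, keeping in front of the drum.

In the tool's units: 0.57 rad / 4 = 0.1425.

Call:
{"api": "send_rows", "payload": {"commands": [[0,-0.222,-0.281,-0.036,0,0,0.1425],[0,-0.222,-0.281,-0.036,0,0,0.1425],[0,-0.222,-0.281,-0.036,0,0,0.1425],[0,-0.222,-0.281,-0.036,0,0,0.1425],[0,-0.222,-0.281,-0.036,0,0,0.1425],[0,-0.222,-0.281,-0.036,0,0,0.1425],[0,-0.222,-0.281,-0.036,0,0,0.1425],[0,-0.222,-0.281,-0.036,0,0,0.1425],[0,-0.555,-0.382,0.107,0,0,0.2865],[0,-0.555,-0.382,0.107,0,0,0.2865],[0,-0.555,-0.382,0.107,0,0,0.2865],[0,-0.555,-0.382,0.107,0,0,0.2865],[0,-0.555,-0.382,0.107,0,0,0.2865],[0,-0.555,-0.382,0.107,0,0,0.2865],[0,-0.555,-0.382,0.107,0,0,0.2865],[0,-0.555,-0.382,0.107,0,0,0.2865],[0,-0.555,-0.382,0.107,0,0,0.2865],[0,-0.555,-0.382,0.107,0,0,0.2865],[0,-0.555,-0.382,0.107,0,0,0.2865]]}}

```text
t: 18.9
tool_pos: [0.509, -0.3397, 0.1442]
tcp_rot: [-2.767, -1.477, 0.005]
force: [0.4, -0.5, 0.1]
gripper_width: 0.0429
finger_force: 0.0
```

Run:
```python
from h import *
o=st(); c=bot.capture("wrist"); W=cam(c,(o["tool_pos"],o["tcp_rot"]))
h,s,v=hsv(c["color"]); m=((h<8)|(h>172))&(s>120)&(v>40)
b=cv2.convexHull(blobs(m)[0]); q=np.array([plane(W,p[0],.030)[:2]*1e3 for p in b],np.float32); print("lid",cv2.fitEllipse(q))
k=np.zeros(m.shape,np.uint8); cv2.fillConvexPoly(k,b,1); wm=((s<70)&(v>120)&(k>0)); bb=blobs(wm,50)[0]
q=np.array([plane(W,p[0],.060)[:2]*1e3 for p in bb],np.float32); print("bar",cv2.minAreaRect(q))
a=np.radians(56-90); delta([.5113,-.3373,.0405],tool(np.array([0,0,-1.]),np.array([np.cos(a),np.sin(a),0])))
```

```text
{'t': 18.9, 'joints': [-0.588, 0.227, 0.165, 1.515, -0.0, 1.573], 'tool_pos': [0.509, -0.34, 0.144], 'force': [0.395, -0.487, 0.135], 'moment': [-0.042, -0.022, 0.007], 'gripper_width': 0.043, 'finger_force': 0.0}
lid ((511.7364807128906, -336.1190185546875), (131.48898315429688, 131.7733612060547), 146.75177001953125)
bar ((512.3594360351562, -335.3544006347656), (71.37722778320312, 17.308164596557617), 55.6213493347168)
row [0.0017, 0.002, 0.1052] [-0.0051, -0.0003, 0.0041]
```

In the tool's units: -0.004 rad / 4 = -0.001.

Call:
{"api": "send_rows", "payload": {"commands": [[0,0.0017,0.002,0.03,-0.001,0,0.001],[0,0.0017,0.002,0.06,-0.001,0,0.001],[0,0.0017,0.002,0.085,-0.001,0,0.001],[0,0.0017,0.002,0.097,-0.001,0,0.001],[0,0.0017,0.002,0.1,-0.001,0,0.001],[0,0.0017,0.002,0.1,-0.001,0,0.001]]}}

```text
t: 19.45
tool_pos: [0.5128, -0.3357, 0.0495]
tcp_rot: [2.769, 1.478, 0.003]
force: [0.1, -0.3, -0.0]
gripper_width: 0.0427
finger_force: 0.0
```

Run:
```python
from h import *
o=st(); a=np.radians(56-90); delta([.5113,-.3373,.0405],tool(np.array([0,0,-1.]),np.array([np.cos(a),np.sin(a),0])))
```

```text
{'t': 19.45, 'joints': [-0.58, 0.238, -0.004, 1.325, 0.0, 1.581], 'tool_pos': [0.513, -0.336, 0.049], 'force': [0.083, -0.314, -0.011], 'moment': [-0.071, 0.03, -0.01], 'gripper_width': 0.043, 'finger_force': 0.0}
row [-0.0022, -0.0004, 0.009] [0.0034, -0.0004, 0.0032]
```

In the tool's units: 0.002 rad / 4 = 0.0005.

Call:
{"api": "send_rows", "payload": {"commands": [[0,-0.001,0,0.004,0.0005,0,0],[0,-0.001,0,0.007,0.0005,0,0],[0,-0.001,0,0.007,0.0005,0,0],[-1,-0.001,0,0.007,0.0005,0,0],[-1,-0.001,0,0.007,0.0005,0,0],[-1,-0.001,0,0.007,0.0005,0,0],[-1,-0.001,0,0.007,0.0005,0,0],[-1,-0.001,0,0.007,0.0005,0,0]], "grip_force": 60}}

```text
t: 20.12
tool_pos: [0.5129, -0.3377, 0.0433]
tcp_rot: [2.769, 1.477, 0.003]
force: [-0.3, 0.1, 5.4]
gripper_width: 0.0166
finger_force: 60.5
```

```bash
cat >> h.py <<'E'
A=C26+yt*.001-xd*.0005
E
python3 - <<'E'
from h import *
o=st(); R0=R.from_rotvec(o["tcp_rot"]); RT=drumtool(-101.8)
Rm=(R0*R.from_rotvec(.5*(R0.inv()*R.from_matrix(RT)).as_rotvec())).as_matrix()
delta([.47,-.17,.33],Rm); delta(A+ax*.075,RT)
E
```

```text
{'t': 20.117, 'joints': [-0.582, 0.243, -0.01, 1.314, 0.0, 1.579], 'tool_pos': [0.513, -0.338, 0.043], 'force': [-0.263, 0.106, 5.369], 'moment': [0.122, 0.191, 0.033], 'gripper_width': 0.017, 'finger_force': 60.479}
row [0.1154, -0.128, -0.2871] [-0.2633, 0.0898, -0.1174]
row [0.3027, -0.2121, -0.2382] [-0.5267, 0.1797, -0.2348]
```

In the tool's units: -0.263 rad / 4 = -0.0658.

Call:
{"api": "send_rows", "payload": {"commands": [[-1,0,0,-0.01,0,0,0],[-1,0,0,-0.03,0,0,0],[-1,0,0,-0.06,0,0,0],[-1,0.01,-0.01,-0.1,0,0,0],[-1,0.115,-0.128,-0.287,-0.0658,0.0225,-0.0293],[-1,0.115,-0.128,-0.287,-0.0658,0.0225,-0.0293],[-1,0.115,-0.128,-0.287,-0.0658,0.0225,-0.0293],[-1,0.115,-0.128,-0.287,-0.0658,0.0225,-0.0293],[-1,0.115,-0.128,-0.287,-0.0658,0.0225,-0.0293],[-1,0.115,-0.128,-0.287,-0.0658,0.0225,-0.0293],[-1,0.115,-0.128,-0.287,-0.0658,0.0225,-0.0293],[-1,0.303,-0.212,-0.238,-0.1318,0.045,-0.0588],[-1,0.303,-0.212,-0.238,-0.1318,0.045,-0.0588],[-1,0.303,-0.212,-0.238,-0.1318,0.045,-0.0588],[-1,0.303,-0.212,-0.238,-0.1318,0.045,-0.0588],[-1,0.303,-0.212,-0.238,-0.1318,0.045,-0.0588],[-1,0.303,-0.212,-0.238,-0.1318,0.045,-0.0588],[-1,0.303,-0.212,-0.238,-0.1318,0.045,-0.0588],[-1,0.303,-0.212,-0.238,-0.1318,0.045,-0.0588]]}}

```text
t: 21.7
tool_pos: [0.5045, 0.033, 0.2794]
tcp_rot: [2.215, 1.554, 0.563]
force: [0.3, 0.8, -3.2]
gripper_width: 0.0164
finger_force: 60.1
```

```bash
cat > g.py <<'E'
from h import *
import sys
o=st(); delta(A+ax*float(sys.argv[1]),drumtool(float(sys.argv[2])),o); F=o["force"];M=o["moment"]; print("F xd,yt,ax",F@xd,F@yt,F@ax,"M ax",M@ax)
E
python3 g.py .04 -101.8
```

```text
{'t': 21.7, 'joints': [0.151, -0.547, -0.37, 1.211, -0.153, 2.027], 'tool_pos': [0.504, 0.033, 0.279], 'force': [0.321, 0.837, -3.213], 'moment': [0.107, 0.795, 0.004], 'gripper_width': 0.016, 'finger_force': 60.092}
row [-0.0005, 0.0012, 0.0339] [-0.0026, -0.0005, 0.002]
F xd,yt,ax -1.5346647512587135 0.8744779868121318 -2.8292004973278564 M ax 0.007574954678170112
```

In the tool's units: -0.002 rad / 4 = -0.0005.

Call:
{"api": "send_rows", "payload": {"commands": [[-1,0,0.001,0.012,-0.0005,0,0.0005],[-1,0,0.001,0.024,-0.0005,0,0.0005],[-1,0,0.001,0.03,-0.0005,0,0.0005],[-1,0,0.001,0.034,-0.0005,0,0.0005],[-1,0,0.001,0.034,-0.0005,0,0.0005]]}}

```text
t: 22.12
tool_pos: [0.5233, 0.0286, 0.2505]
tcp_rot: [2.218, 1.546, 0.564]
force: [-0.3, 0.3, -3.0]
gripper_width: 0.0166
finger_force: 60.0
```

```bash
python3 g.py .013 -101.8
```

```text
{'t': 22.117, 'joints': [0.134, -0.52, -0.413, 1.138, -0.147, 2.017], 'tool_pos': [0.523, 0.029, 0.25], 'force': [-0.295, 0.277, -3.038], 'moment': [0.117, 0.722, -0.005], 'gripper_width': 0.017, 'finger_force': 60.03}
row [0.0009, -0.0002, 0.0262] [-0.0004, 0.0012, -0.0032]
F xd,yt,ax -1.890940530149328 0.23148130862470098 -2.4001682285614643 M ax -0.010382058864154836
```

In the tool's units: -0.003 rad / 4 = -0.0008.

Call:
{"api": "send_rows", "payload": {"commands": [[-1,0.001,0,0.003,0,0.0003,-0.0008],[-1,0.001,0,0.006,0,0.0003,-0.0008],[-1,0.001,0,0.009,0,0.0003,-0.0008],[-1,0.001,0,0.012,0,0.0003,-0.0008],[-1,0.001,0,0.012,0,0.0003,-0.0008]]}}

```text
t: 22.53
tool_pos: [0.5302, 0.0297, 0.2414]
tcp_rot: [2.213, 1.551, 0.567]
force: [2.0, -1.1, -1.8]
gripper_width: 0.0168
finger_force: 60.0
```

```bash
python3 g.py .013 -101.8
```

```text
{'t': 22.533, 'joints': [0.133, -0.509, -0.425, 1.112, -0.145, 2.012], 'tool_pos': [0.53, 0.03, 0.241], 'force': [2.039, -1.147, -1.751], 'moment': [0.036, 0.587, -0.036], 'gripper_width': 0.017, 'finger_force': 60.008}
row [-0.0013, -0.0006, 0.0149] [0.0012, -0.0014, 0.001]
F xd,yt,ax 0.9226979614264138 -0.8437442602334898 -2.6408213676867107 M ax -0.0045422657052792
```

Call:
{"api": "send_rows", "payload": {"commands": [[-1,0,0,0.003,0,0,0],[-1,0,0,0.006,0,0,0],[-1,0,0,0.009,0,0,0],[-1,0,0,0.011,0,0,0],[-1,0,0,0.011,0,0,0]]}}

```text
t: 22.95
tool_pos: [0.536, 0.0288, 0.232]
tcp_rot: [2.213, 1.551, 0.567]
force: [1.2, -0.8, -2.4]
gripper_width: 0.0163
finger_force: 60.0
```

```bash
python3 g.py .013 -101.8
```

```text
{'t': 22.95, 'joints': [0.129, -0.498, -0.437, 1.089, -0.143, 2.009], 'tool_pos': [0.536, 0.029, 0.232], 'force': [1.218, -0.827, -2.371], 'moment': [-0.034, 0.464, -0.067], 'gripper_width': 0.016, 'finger_force': 59.975}
row [-0.0012, -0.0006, 0.0039] [0.0011, -0.0013, 0.0009]
F xd,yt,ax -0.13373021081531392 -0.6444425196342137 -2.712353830988127 M ax -0.003480025756178673
```

Call:
{"api": "send_rows", "payload": {"commands": [[-1,0,0,0.0015,0,0,0],[-1,0,0,0.003,0,0,0],[-1,0,0,0.004,0,0,0],[-1,0,0,0.004,0,0,0]]}}

```text
t: 23.28
tool_pos: [0.5374, 0.0287, 0.2302]
tcp_rot: [2.213, 1.551, 0.568]
force: [-13.6, 0.4, 7.4]
gripper_width: 0.0164
finger_force: 62.1
```

```bash
python3 g.py .013 -101.8
```

```text
{'t': 23.283, 'joints': [0.128, -0.496, -0.439, 1.084, -0.141, 2.007], 'tool_pos': [0.537, 0.029, 0.23], 'force': [-13.623, 0.424, 7.391], 'moment': [0.022, 2.116, -0.167], 'gripper_width': 0.016, 'finger_force': 62.112}
row [-0.0013, -0.0008, 0.0016] [0.0014, -0.002, 0.001]
F xd,yt,ax -7.568830790685433 -1.5306991627067466 13.444462397421242 M ax 0.007582906525689602
```

In the tool's units: -0.4 rad / 4 = -0.1.

Call:
{"api": "send_rows", "payload": {"commands": [[-1,0,0,-0.002,0,0,0],[-1,0,0,-0.002,0,0,-0.0125],[-1,0,0,-0.002,0,0,-0.03],[-1,0,0,-0.002,0,0,-0.0475],[-1,0,0,-0.002,0,0,-0.065],[-1,0,0,-0.002,0,0,-0.0825],[-1,0,0,-0.002,0,0,-0.1],[-1,0,0,-0.002,0,0,-0.1]]}}

```text
t: 23.95
tool_pos: [0.5368, 0.0288, 0.2305]
tcp_rot: [1.822, 1.925, 0.441]
force: [-1.1, -0.5, -2.1]
gripper_width: 0.0164
finger_force: 60.1
```

```bash
python3 g.py .013 -101.8
```

```text
{'t': 23.95, 'joints': [0.129, -0.497, -0.438, 1.086, -0.142, 1.605], 'tool_pos': [0.537, 0.029, 0.23], 'force': [-1.071, -0.521, -2.057], 'moment': [0.139, 0.75, 0.006], 'gripper_width': 0.016, 'finger_force': 60.105}
row [-0.001, -0.0009, 0.0022] [0.0011, -0.0014, 0.4042]
F xd,yt,ax -1.9257864471131592 -0.6687401066940772 -1.2220725383057063 M ax -0.010952342331725862
```

In the tool's units: -0.6 rad / 4 = -0.15.

Call:
{"api": "send_rows", "payload": {"commands": [[-1,0,0,0,0,0,-0.02],[-1,0,0,0,0,0,-0.04],[-1,0,0,0,0,0,-0.06],[-1,0,0,0,0,0,-0.08],[-1,0,0,0,0,0,-0.1],[-1,0,0,0,0,0,-0.12],[-1,0,0,0,0,0,-0.14],[-1,0,0,0,0,0,-0.15],[-1,0,0,0,0,0,-0.15]]}}

```text
t: 24.7
tool_pos: [0.5368, 0.0288, 0.2306]
tcp_rot: [1.154, 2.33, 0.234]
force: [-0.5, 0.5, -2.0]
gripper_width: 0.0168
finger_force: 60.1
```

```bash
python3 g.py .013 -101.8
```

```text
{'t': 24.7, 'joints': [0.129, -0.497, -0.438, 1.086, -0.142, 1.008], 'tool_pos': [0.537, 0.029, 0.231], 'force': [-0.518, 0.501, -1.963], 'moment': [0.151, 0.783, -0.019], 'gripper_width': 0.017, 'finger_force': 60.107}
row [-0.0003, -0.0014, 0.0022] [0.0016, -0.001, 1.0005]
F xd,yt,ax -1.5355063139463216 0.42196657690410827 -1.3553061994401208 M ax -0.03598156510480149
```

In the tool's units: -0.65 rad / 4 = -0.1625.

Call:
{"api": "send_rows", "payload": {"commands": [[-1,0,0,0,0,0,-0.02],[-1,0,0,0,0,0,-0.04],[-1,0,0,0,0,0,-0.06],[-1,0,0,0,0,0,-0.08],[-1,0,0,0,0,0,-0.1],[-1,0,0,0,0,0,-0.12],[-1,0,0,0,0,0,-0.14],[-1,0,0,0,0,0,-0.1625],[-1,0,0,0,0,0,-0.1625]]}}

```text
t: 25.45
tool_pos: [0.5368, 0.0288, 0.2306]
tcp_rot: [0.345, 2.559, -0.005]
force: [-0.8, 1.0, -2.5]
gripper_width: 0.0167
finger_force: 60.1
```

```bash
python3 g.py .013 -1.5
```

```text
{'t': 25.45, 'joints': [0.129, -0.497, -0.438, 1.086, -0.142, 0.357], 'tool_pos': [0.537, 0.029, 0.231], 'force': [-0.763, 1.005, -2.48], 'moment': [0.168, 0.781, 0.018], 'gripper_width': 0.017, 'finger_force': 60.105}
row [0.0007, -0.0013, 0.0023] [0.0015, 0.0012, -0.0987]
F xd,yt,ax -2.076677658558532 0.8850062771605354 -1.6268149602023922 M ax -0.0141109808731643
```

In the tool's units: -0.15 rad / 4 = -0.0375.

Call:
{"api": "send_rows", "payload": {"commands": [[-1,0,0,0,0,0,-0.01],[-1,0,0,0,0,0,-0.02],[-1,0,0,0,0,0,-0.03],[-1,0,0,0,0,0,-0.0375],[-1,0,0,0,0,0,-0.0375]]}}

```text
t: 25.87
tool_pos: [0.5368, 0.0285, 0.2306]
tcp_rot: [0.159, 2.578, -0.06]
force: [0.9, -2.3, -2.7]
gripper_width: 0.0165
finger_force: 60.1
```

```bash
python3 g.py .013 -1.5
```

```text
{'t': 25.867, 'joints': [0.128, -0.497, -0.438, 1.086, -0.143, 0.212], 'tool_pos': [0.537, 0.028, 0.231], 'force': [0.927, -2.256, -2.704], 'moment': [-0.212, 0.681, -0.265], 'gripper_width': 0.017, 'finger_force': 60.054}
row [0.0009, -0.0008, 0.0022] [0.0006, 0.0013, 0.0465]
F xd,yt,ax -0.38055331813642146 -2.1001453104627785 -2.9501174368114436 M ax -0.0619543560001805
```

In the tool's units: -0.06 rad / 4 = -0.015.

Call:
{"api": "send_rows", "payload": {"commands": [[-1,0,0,0,0,0,-0.0075],[-1,0,0,0,0,0,-0.015],[-1,0,0,0,0,0,-0.015]]}}

```text
t: 26.12
tool_pos: [0.5368, 0.0285, 0.2306]
tcp_rot: [0.081, 2.583, -0.082]
force: [0.6, -2.4, -2.8]
gripper_width: 0.0166
finger_force: 60.1
```

```bash
python3 g.py .013 -1.5
```

```text
{'t': 26.117, 'joints': [0.128, -0.497, -0.438, 1.086, -0.143, 0.151], 'tool_pos': [0.537, 0.028, 0.231], 'force': [0.587, -2.358, -2.802], 'moment': [-0.286, 0.754, -0.296], 'gripper_width': 0.017, 'finger_force': 60.052}
row [0.001, -0.0008, 0.0023] [0.0006, 0.0014, 0.1071]
F xd,yt,ax -0.7061260907376801 -2.2496418010244223 -2.8629665849619865 M ax -0.04415596786652671
```

In the tool's units: -0.08 rad / 4 = -0.02.

Call:
{"api": "send_rows", "payload": {"commands": [[-1,0,0,0,0,0,-0.0075],[-1,0,0,0,0,0,-0.015],[-1,0,0,0,0,0,-0.02],[-1,0,0,0,0,0,-0.02]]}}

```text
t: 26.45
tool_pos: [0.5369, 0.0288, 0.2308]
tcp_rot: [-0.025, 2.586, -0.111]
force: [0.9, -1.1, -2.4]
gripper_width: 0.0166
finger_force: 60.1
```

```bash
python3 g.py .013 -1.5
```

```text
{'t': 26.45, 'joints': [0.129, -0.497, -0.438, 1.086, -0.142, 0.07], 'tool_pos': [0.537, 0.029, 0.231], 'force': [0.922, -1.098, -2.387], 'moment': [-0.059, 0.637, -0.068], 'gripper_width': 0.017, 'finger_force': 60.064}
row [0.0011, -0.001, 0.0023] [0.0013, 0.0017, 0.1885]
F xd,yt,ax -0.3578972342970944 -0.9546314269625243 -2.5914328843529515 M ax 0.022045148055919225
```

In the tool's units: -0.08 rad / 4 = -0.02.

Call:
{"api": "send_rows", "payload": {"commands": [[-1,0,0,0,0,0,-0.0075],[-1,0,0,0,0,0,-0.015],[-1,0,0,0,0,0,-0.02],[-1,0,0,0,0,0,-0.02]]}}

```text
t: 26.78
tool_pos: [0.5369, 0.0282, 0.2308]
tcp_rot: [-0.128, 2.585, -0.143]
force: [0.9, -3.9, -2.2]
gripper_width: 0.0164
finger_force: 60.1
```

```bash
python3 g.py .013 -1.5
```

```text
{'t': 26.783, 'joints': [0.128, -0.497, -0.438, 1.086, -0.143, -0.011], 'tool_pos': [0.537, 0.028, 0.231], 'force': [0.94, -3.881, -2.227], 'moment': [-0.611, 0.824, -0.763], 'gripper_width': 0.016, 'finger_force': 60.149}
row [0.0012, -0.0004, 0.0024] [-0.0001, 0.0018, 0.269]
F xd,yt,ax 0.08010305303798514 -3.7063902177875754 -2.6759404338996453 M ax -0.2638649298711269
```

In the tool's units: -0.05 rad / 4 = -0.0125.

Call:
{"api": "send_rows", "payload": {"commands": [[-1,0,0,0,0,0,-0.0075],[-1,0,0,0,0,0,-0.0125],[-1,0,0,0,0,0,-0.0125]]}}

```text
t: 27.03
tool_pos: [0.5369, 0.0271, 0.2311]
tcp_rot: [-0.19, 2.583, -0.164]
force: [-0.7, -10.3, -2.6]
gripper_width: 0.0169
finger_force: 60.9
```

```bash
python3 g.py .013 -1.5
```

```text
{'t': 27.033, 'joints': [0.127, -0.497, -0.438, 1.086, -0.146, -0.06], 'tool_pos': [0.537, 0.027, 0.231], 'force': [-0.719, -10.326, -2.608], 'moment': [-1.682, 0.722, -2.102], 'gripper_width': 0.017, 'finger_force': 60.882}
row [0.0012, 0.0009, 0.0025] [-0.003, 0.0021, 0.3174]
F xd,yt,ax -0.7317243769525297 -10.322997145203802 -2.617889994725252 M ax -0.8451224088917436
```

In the tool's units: -0.04 rad / 4 = -0.01.

Call:
{"api": "send_rows", "payload": {"commands": [[-1,0,-0.002,0,0,0,0],[-1,0,-0.003,0,0,0,-0.005],[-1,0,-0.003,0,0,0,-0.01],[-1,0,-0.003,0,0,0,-0.01]]}}

```text
t: 27.37
tool_pos: [0.5371, 0.026, 0.2312]
tcp_rot: [-0.247, 2.58, -0.174]
force: [-3.6, 1.3, -1.7]
gripper_width: 0.0165
finger_force: 69.3
```

```bash
python3 g.py .013 -1.5
```

```text
{'t': 27.367, 'joints': [0.121, -0.497, -0.438, 1.086, -0.137, -0.108], 'tool_pos': [0.537, 0.026, 0.231], 'force': [-3.644, 1.274, -1.675], 'moment': [1.171, 1.209, -1.534], 'gripper_width': 0.017, 'finger_force': 69.282}
row [0.0011, 0.002, 0.0024] [0.0018, 0.0015, 0.3602]
F xd,yt,ax -4.101026311680021 0.7395806706167879 0.5871731638876346 M ax -1.8230445350504916
```

In the tool's units: 0.015 rad / 4 = 0.0038.

Call:
{"api": "send_rows", "payload": {"commands": [[-1,0,0,0,0,0,0.0038],[-0.4,0,0,0,0,0,0.0038],[-0.1,0,0,0,0,0,0.0038],[-0.1,0,0,0,0,0,0.0038],[-0.1,0,0,-0.01,0,0,0.0038],[-0.1,0,0,-0.03,0,0,0.0038],[-0.1,0,0,-0.06,0,0,0.0038],[-0.1,0,0,-0.09,0,0,0.0038],[-0.1,0,0,-0.09,0,0,0.0038],[-0.1,0,0,-0.09,0,0,0.0038]]}}

```text
t: 28.2
tool_pos: [0.4899, 0.0328, 0.3106]
tcp_rot: [-0.228, 2.576, -0.169]
force: [0.8, 0.1, 0.3]
gripper_width: 0.0386
finger_force: 0.0
```

```bash
cat > m3.py <<'E'
from h import *
o=st(); W=c=bot.capture("wrist"); np.savez("w7.npz",p=o["tool_pos"],r=o["tcp_rot"],**c); W=cam(c,(o["tool_pos"],o["tcp_rot"]))
h,s,v=hsv(c["color"]); m=((h<8)|(h>172))&(s>120)&(v>40); m[:,:150]=0; m[:,490:]=0
b=cv2.convexHull(blobs(m)[0]); P=C26
q=np.array([plane(W,p[0],P,ax)-P for p in b]); print("disc",cv2.fitEllipse((np.c_[q@xd,q@yt]*1e3).astype(np.float32)))
k=np.zeros(m.shape,np.uint8); cv2.fillConvexPoly(k,b,1); wm=((s<70)&(v>120)&(k>0)); bb=blobs(wm,50)[0]
Q=P+ax*.03; q=np.array([plane(W,p[0],Q,ax)-Q for p in bb]); print("bar",cv2.minAreaRect((np.c_[q@xd,q@yt]*1e3).astype(np.float32)))
# index marks: white pixels on barrel side, angle about axis
for C,f in ((W,c["color"]),(None,None)):
    if C is None: break
for n in ("side","top"):
    c=bot.capture(n); np.savez(n+"9.npz",**c)
E
python3 m3.py
```

```text
{'t': 28.2, 'joints': [0.158, -0.569, -0.324, 1.271, -0.157, -0.063], 'tool_pos': [0.49, 0.033, 0.311], 'force': [0.784, 0.071, 0.35], 'moment': [0.049, 0.453, -0.004], 'gripper_width': 0.039, 'finger_force': 0.0}
disc ((-0.7430601119995117, -0.45591720938682556), (132.4461669921875, 133.7064666748047), 113.78384399414062)
bar ((-1.8437767028808594, -0.8594570159912109), (73.24638366699219, 17.381080627441406), 15.14698600769043)
```

Run:
```python
from h import *
for f in ("side9.npz","side2.npz","top9.npz"):
    c=np.load(f);C=cam(c); im=c["color"]; h,s,v=hsv(im); print(f)
    for a in range(-60,241,4):
        t=np.radians(a); n=np.cos(t)*xd+np.sin(t)*yt
        vals=[]
        for z in range(10,106,4):
            p=A+ax*(z-141)/1e3+n*.067
            if n@(C[1]-p)<=0.02*np.linalg.norm(C[1]-p): continue
            u=proj(C,p).round().astype(int)
            if 0<=u[0]<640 and 0<=u[1]<480: vals.append((v[u[1],u[0]]) if s[u[1],u[0]]<80 else 0)
        if vals: print(a,vals)
```

```text
side9.npz
8 [np.int64(146), np.int64(152), np.int64(137), np.int64(114), np.int64(106), np.int64(117), np.int64(112), np.int64(100), np.int64(107), np.int64(107), np.int64(104), np.int64(116), np.int64(110), np.int64(118), np.int64(139), np.int64(125), np.int64(137), np.int64(161), np.int64(167), np.int64(167), np.int64(172), np.int64(173), np.int64(211), np.int64(227)]
12 [np.int64(149), np.int64(146), np.int64(152), np.int64(152), np.int64(113), np.int64(92), np.int64(106), np.int64(104), np.int64(112), np.int64(107), np.int64(107), np.int64(123), np.int64(104), np.int64(102), np.int64(110), np.int64(111), np.int64(154), np.int64(125), np.int64(155), np.int64(149), np.int64(167), np.int64(172), np.int64(173), np.int64(185)]
16 [np.int64(138), np.int64(138), np.int64(150), np.int64(154), np.int64(152), np.int64(113), np.int64(114), np.int64(92), np.int64(83), np.int64(104), np.int64(100), np.int64(90), np.int64(107), np.int64(104), np.int64(102), np.int64(110), np.int64(111), np.int64(147), np.int64(154), np.int64(131), np.int64(117), np.int64(149), np.int64(138), np.int64(148)]
20 
[... 28228 characters left out ...]
)]
56 [np.int64(108), np.int64(92), np.int64(92), np.int64(122), np.int64(107), np.int64(107), np.int64(102), np.int64(102), np.int64(108), np.int64(108), np.int64(105), np.int64(105), np.int64(102), np.int64(102), np.int64(84), np.int64(103), np.int64(103), np.int64(90), np.int64(90), np.int64(96), np.int64(96), np.int64(95), np.int64(95), np.int64(95)]
60 [np.int64(107), np.int64(107), np.int64(112), np.int64(112), np.int64(112), np.int64(108), np.int64(117), np.int64(112), np.int64(112), np.int64(102), np.int64(116), np.int64(103), np.int64(103), np.int64(90), np.int64(109), np.int64(96), np.int64(96), np.int64(95), np.int64(99), np.int64(95), np.int64(95), 0, np.int64(91), np.int64(101)]
```

The bar is at 15° and the drum's index mark is at about 14° in the same frame. With that, the torque rise at the stop and the lid's seated height, the lid is home. The gripper is clear, so I'm handing in.

```bash
python3 -c "
from h import *
print(bot.job_done())"
```

```text
the job is handed in; nothing more can be done
None
```

The job is handed in after about 28 s of robot time: the lid was unscrewed and laid on the mat, the basket stands upright in the tray's free end beside the jar, and the lid is back on at its stop, with its bar (15°) in line with the index mark (about 14°).

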